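# Clamp up a battery of tile moulds

## Task

Clamp up the plaster mould leaves for casting. By its red-knobbed locking pin, turn the sprung green wheel anticlockwise until the press plate is drawn right back, drop the pin into the lock hole so that the wheel holds by itself, then stand every leaf from the drying rack upright on the bed in one straight row close up to the end stop, all with their recessed side towards the stop. Last, lift the pin out of the lock hole and let the wheel back until its spring squeezes the whole row together against the stop; leave the pin standing in its bush on the wheel, and do not disturb the bowl, the mug or the sponge.

Things in the scene. Friction and masses are not known exactly. Their poses are not given: they have to be found in the camera images.
- clamp: bench clamp for moulds, fixed: wooden bed 150 x 430 mm, its top 20 mm above the table. Origin: centre of its underside. Its y axis runs along the bed from the end stop (-y) to the green wheel (+y); the row stands on the centre line x = 0. Dark wooden end stop: 80 mm wide, top 100 mm above the table, face at y = -190 mm, a plaster panel 30 mm wide standing 6 mm proud in its middle
- plate (a point): sprung press plate, 80 mm wide, top 99 mm above the table: mid-point, at bed height, of the front of its two plaster lips, which face the stop. Geared to the wheel: y in the clamp frame = -0.094 + 0.062 x wheel angle; locked, there is room for 5 leaves and about 15 mm spare. The spring drives it to the stop with 9 N (wheel 0) to 13 N (locked); when free a damper slows it to about 0.1 m/s
- tension_wheel (a joint): sprung green spoked hand wheel, 180 mm across, flat over the +y end of the bed, rim 66 mm above the table. Angle in rad: 0 with the plate fully forward, positive anticlockwise from above (draws the plate back), 1.50 at the lock hole (locked it settles at 1.41 to 1.5: play), 1.58 end of travel. Springs back towards 0 when let go
- wheel_axis (a point): the point on the wheel's vertical axis, 50 mm above the table
- bush (a point): centre of the mouth of the brass bush, a 36 mm square block on the wheel's rim 70 mm from the axis, top 81 mm and underside 55 mm above the table, 15.3 mm bore right through. It travels with the wheel; with the wheel at 0 it lies, seen from the wheel axis, 0.82 rad from the clamp's x axis towards its y axis
- lock_hole (a point): centre of the mouth of the lock hole, 19 mm wide with a lead-in, 20 mm deep, in the flat aluminium index plate under the bush's path (plate top 50 mm above the table). It lies 70 mm from the wheel axis; the bush is over it when the wheel is at 1.50
- pin_knob (a point): loose locking pin, about 0.12 kg: centre of its upright round red knob (32 mm across, 50 mm long) over a 26 mm flange and a greased 14 mm shank 51 mm long. It starts standing in the bush, tip resting on the index plate (knob centre 132 mm above the table), and is the wheel's crank handle, free to spin. Dropped in the lock hole, its flange rests on the bush (knob centre 112 mm above the table)
- pin_tip (a point): centre of the pin's lower end, 82 mm below the knob's centre; 50 mm above the table when it rides on the index plate, 30 mm when it is dropped in the lock hole
- stop_face (a point): the point on the bed's centre line, at bed height (20 mm above the table), under the end stop's face against which the first leaf's lips bear (the panel stands 6 mm proud of that face). Its axes are the clamp's; the row extends to +y
- rack: wooden drying rack, fixed: a plywood board 150 x 272 mm, top 8 mm above the table, with five compartments in a line along its y axis, 52 mm apart, between upright slats 4 mm thick, 50 mm long (x) and 45 mm tall; the leaves stick out a little at the open x ends. Origin: centre of its underside
- leaf1_mid (a point): loose plaster mould leaf, 0.18 kg, upright in the rack (absent in some starts): centre of its body, 56 mm wide (x), 34 mm thick (y), 84 mm tall (z up). -y is the recessed side: two 8 mm lips at the edges, a hollow 40 mm wide and 10 mm deep between. On the +y side a 30 mm wide panel stands 6 mm proud; it enters the next leaf's hollow with 5 mm play each side. Grip it across its width, near the top
- leaf2_mid (a point): loose plaster mould leaf, 0.18 kg, upright in the rack (absent in some starts): centre of its body, 56 mm wide (x), 34 mm thick (y), 84 mm tall (z up). -y is the recessed side: two 8 mm lips at the edges, a hollow 40 mm wide and 10 mm deep between. On the +y side a 30 mm wide panel stands 6 mm proud; it enters the next leaf's hollow with 5 mm play each side. Grip it across its width, near the top
- leaf3_mid (a point): loose plaster mould leaf, 0.18 kg, upright in the rack (absent in some starts): centre of its body, 56 mm wide (x), 34 mm thick (y), 84 mm tall (z up). -y is the recessed side: two 8 mm lips at the edges, a hollow 40 mm wide and 10 mm deep between. On the +y side a 30 mm wide panel stands 6 mm proud; it enters the next leaf's hollow with 5 mm play each side. Grip it across its width, near the top
- leaf4_mid (a point): loose plaster mould leaf, 0.18 kg, upright in the rack (absent in some starts): centre of its body, 56 mm wide (x), 34 mm thick (y), 84 mm tall (z up). -y is the recessed side: two 8 mm lips at the edges, a hollow 40 mm wide and 10 mm deep between. On the +y side a 30 mm wide panel stands 6 mm proud; it enters the next leaf's hollow with 5 mm play each side. Grip it across its width, near the top
- leaf5_mid (a point): loose plaster mould leaf, 0.18 kg, upright in the rack (absent in some starts): centre of its body, 56 mm wide (x), 34 mm thick (y), 84 mm tall (z up). -y is the recessed side: two 8 mm lips at the edges, a hollow 40 mm wide and 10 mm deep between. On the +y side a 30 mm wide panel stands 6 mm proud; it enters the next leaf's hollow with 5 mm play each side. Grip it across its width, near the top
- bowl_mid (a point): terracotta bowl 110 mm across, 55 mm high, beyond the clamp; leave alone (centre, half-way up)
- jug_mid (a point): blue mug 76 mm across, 100 mm high, beyond the clamp; leave alone (centre, half-way up)
- sponge_mid (a point): yellow sponge 100 x 65 x 35 mm, beyond the clamp; leave alone (centre)
Things that resemble listed ones, but are neither listed nor needed, are in the scene too. Leave any purple look-alike of the part that bears leaf1_mid alone. What is shaped like the part that bears leaf4_mid but purple is not meant.

How it is judged (in metres and radians):
On the way, in this order (a step that is already met when the one before it is completed fails the run):
1. the wheel is turned back against its spring and held there by the locking pin alone, dropped into the lock hole, with the robot's hand off it (value of joint tension_wheel above 1.32 rad and z of pin_tip in the frame of clamp below 0.038 m and contact force between the fingers and anything else below 0.5 N), for 0.5 s.
2. with the wheel still locked, every leaf stands on the bed in one row before the end stop, recessed side towards the stop, let go (all of step 1 and x of leaf1_mid in the frame of clamp between -0.012 and 0.012 m and y of leaf1_mid in the frame of clamp between -0.185 and -0.012 m and z of leaf1_mid in the frame of clamp between 0.054 and 0.07 m and angle between each of leaf1_mid, leaf2_mid, leaf3_mid, leaf4_mid, leaf5_mid's own z axis and vertical below 0.12 rad and angle between the y axis of each of leaf1_mid, leaf2_mid, leaf3_mid, leaf4_mid, leaf5_mid and the y axis of clamp, either way round below 0.15 rad and y of stop_face in the frame of leaf1_mid below 0 m and x of leaf2_mid in the frame of clamp between -0.012 and 0.012 m and y of leaf2_mid in the frame of clamp between -0.185 and -0.012 m and z of leaf2_mid in the frame of clamp between 0.054 and 0.07 m and y of stop_face in the frame of leaf2_mid below 0 m and x of leaf3_mid in the frame of clamp between -0.012 and 0.012 m and y of leaf3_mid in the frame of clamp between -0.185 and -0.012 m and z of leaf3_mid in the frame of clamp between 0.054 and 0.07 m and y of stop_face in the frame of leaf3_mid below 0 m and x of leaf4_mid in the frame of clamp between -0.012 and 0.012 m and y of leaf4_mid in the frame of clamp between -0.185 and -0.012 m and z of leaf4_mid in the frame of clamp between 0.054 and 0.07 m and y of stop_face in the frame of leaf4_mid below 0 m and x of leaf5_mid in the frame of clamp between -0.012 and 0.012 m and y of leaf5_mid in the frame of clamp between -0.185 and -0.012 m and z of leaf5_mid in the frame of clamp between 0.054 and 0.07 m and y of stop_face in the frame of leaf5_mid below 0 m), for 0.3 s.
At the end, for the whole second after the job is handed in: Every leaf stands on the bed between stop and plate, recess to the stop, within 12 mm of the centre line, upright (0.12 rad), square (0.15 rad); wheel at rest with the spring pressing the row (plate over 4 N, stop over 1 N); pin stands in its bush, clear of the lock hole (x of leaf1_mid in the frame of clamp between -0.012 and 0.012 m and y of leaf1_mid in the frame of clamp between -0.185 and -0.012 m and z of leaf1_mid in the frame of clamp between 0.054 and 0.07 m and angle between each of leaf1_mid, leaf2_mid, leaf3_mid, leaf4_mid, leaf5_mid's own z axis and vertical below 0.12 rad and angle between the y axis of each of leaf1_mid, leaf2_mid, leaf3_mid, leaf4_mid, leaf5_mid and the y axis of clamp, either way round below 0.15 rad and y of stop_face in the frame of leaf1_mid below 0 m and x of leaf2_mid in the frame of clamp between -0.012 and 0.012 m and y of leaf2_mid in the frame of clamp between -0.185 and -0.012 m and z of leaf2_mid in the frame of clamp between 0.054 and 0.07 m and y of stop_face in the frame of leaf2_mid below 0 m and x of leaf3_mid in the frame of clamp between -0.012 and 0.012 m and y of leaf3_mid in the frame of clamp between -0.185 and -0.012 m and z of leaf3_mid in the frame of clamp between 0.054 and 0.07 m and y of stop_face in the frame of leaf3_mid below 0 m and x of leaf4_mid in the frame of clamp between -0.012 and 0.012 m and y of leaf4_mid in the frame of clamp between -0.185 and -0.012 m and z of leaf4_mid in the frame of clamp between 0.054 and 0.07 m and y of stop_face in the frame of leaf4_mid below 0 m and x of leaf5_mid in the frame of clamp between -0.012 and 0.012 m and y of leaf5_mid in the frame of clamp between -0.185 and -0.012 m and z of leaf5_mid in the frame of clamp between 0.054 and 0.07 m and y of stop_face in the frame of leaf5_mid below 0 m and contact force between press_plate and anything else above 4 N and contact force between end_stop and anything else above 1 N and z of pin_tip in the frame of clamp above 0.044 m and horizontal distance between pin_tip and bush below 0.008 m and angle between pin_tip's own z axis and vertical below 0.25 rad and velocity of joint tension_wheel between -0.05 and 0.05 rad/s); the robot touches nothing.
It fails at once if the bowl is pushed more than 25 mm from its place (distance of bowl_mid from where it was at the start of the episode above 0.025 m).
It fails at once if the jug is pushed more than 25 mm from its place (distance of jug_mid from where it was at the start of the episode above 0.025 m).
It fails at once if the sponge is pushed more than 25 mm from its place (distance of sponge_mid from where it was at the start of the episode above 0.025 m).
Of leaf1, leaf2, leaf3, leaf4, leaf5 only 3 to 5 are there at a start; the rules pass over those that are not, and their reading is None.
At some moment in a run one of leaf1, leaf2, leaf3, leaf4, leaf5 may be knocked a few centimetres aside while the robot is not near it.
Once in a run the grip may slacken for a moment while it holds something.
It also fails if it takes over 210 s, if anything falls off the work surface, if the arm or the gripper's body presses on something with over 40 N, if the wrist force passes 120 N, or if a joint passes its speed limit or range.

## Robot

A 6-joint arm with a two-finger parallel gripper is mounted at the origin on the work surface. World frame = base frame: x ahead of the robot, y to its left, z up, the work surface at z = 0. Lengths are in m, angles in degrees, forces in N, time in s.
With the tool pointing down it reaches from about 0.325 to 0.925 m from the base axis. Payload 3.1 kg.
Tool frame: the origin (TCP) lies between the finger pads; the fingertips stand 25 mm ahead of it and the grasp point (between the pads) lies 6 mm ahead of it (bot.nose_length is the distance from the TCP to the fingertips, in m); z points along the fingers, y is the direction in which the jaws open and shut (so a half turn about z gives the same grasp; the last joint's range is limited). The gripper opens to 85 mm and grips with 20 to 120 N. Pads are 22 mm wide; open, the fingers measure 114 mm over their backs; the gripper's body (76 mm by 85 mm) begins 54 mm behind the grasp point. The pads swing forward as they close: fully open they stand 13 mm farther back than shut.
Start: joints at [67.139, 12.427, 92.441, -0, 75.132, -6.429], TCP at [0.177, 0.599, 0.217] pointing down, gripper open.
Joint ranges: [-157.48, 157.48], [-44.54, 120.13], [17.64, 146.25], [-64.5, 244.5], [7.68, 150.69], [-147.95, 147.95]. Speed limits (degrees/s): [159.86, 159.86, 180, 180, 180, 180].

## Interface

Orientations are given as [roll, pitch, yaw] about the fixed x, y, z axes, in that order (R = Rz(yaw) Ry(pitch) Rx(roll)).
In Python, from plant import bot gives the robot as it stands. The module is installed in compiled form; this text tells all that it offers.
- The arm moves only by the tool arm_command, never from a script. Its argument "moves" is a list that holds one entry, the list of rows, each a list of 7 numbers: the shift along the tool's x, y, z in units of 30 mm (1.0 is 30 mm), then the turn, a rotation vector about the tool's x, y, z in units of 6 degrees (1.0 is 6 degrees), then the closure in counts, from 0 (fully open) to 255 (shut). In form: [[[x, y, z, ax, ay, az, gripper], ...]]. A call has exactly 5 rows; each row is the pose to reach, as a shift and turn from the pose commanded when the call began, along the tool's axes at that moment; what a row does not reach only later rows make up. A row lasts 1/12 s, in which the tool goes at most 41.7 mm and 7.16 degrees, less where a joint would pass 70% of its speed; a pose out of reach is approached as far as the arm can. A call with a gripper value outside its range is refused whole. The fingers move at their own pace and stop on an object; "grip_force" is the grip in N (left out, the last holds). Time passes only in rows, so rows that repeat a pose let the fingers close, or fill a call up. It gives the time, the measured TCP pose, the force and the opening at its end, in the units of the state.
- bot.sense(): the state, without advancing time (a new reading comes with each control period).
- bot.snapshot(name): name is "scene" or "top" or "wrist"; returns a dict with "color" (420x560x3 uint8, red, green, blue), "z_map" (420x560 float32, m along the optical axis (not along the pixel's ray), 0 where there is no reading), "mtx" (3x3 intrinsics, pixels), "extrinsics" (4x4, takes a point from world to camera coordinates). Camera axes: x right, y up, looking along -z (the intrinsics and any distortion apply to the point x, -y, -z); pixel columns grow to the right and rows downward; lengths in m; the calibration is good to about 2 mm. A picture is of the moment at which its call begins.
- bot.hand_in(): hands the job in, once; it reports no verdict.
The state is a dict: "time": time; "joint_pos": joint angles; "joint_vel": joint speeds; "joint_efforts": joint torques, N m; "tool_pos": TCP position; "ee_rot": TCP orientation; "contact_force": force on the tool from outside, world axes, zero at the start; "torque": the same for the moment, N m; "grip_width": opening from 0.0 (shut) to 1.0 (fully open).
Only numpy, scipy, OpenCV 4.12 (cv2) and the standard library are available. Lean on these libraries where they do the work, as an engineer would, in place of code of your own. Each camera call takes 0.05 s, during which the arm holds its last target.

## Working session

There is one attempt and no reset: what is moved stays moved. The work goes in short steps, Python scripts to look and compute and a tool call to move; the robot and the scene stay as the last step left them, time stands still between calls to the robot, and variables do not carry over. Pictures are saved under pics/ and viewed, and the job is handed in when it is done.

Besides the shell and the picture viewer there is one more tool, called after ">>>" as name(argument=value, ...) on one line, values as JSON. arm_command: Moves the arm, as the interface text tells. Its arguments: {"type":"object","properties":{"moves":{"type":"array"},"grip_force":{"type":"number"}},"required":["moves"]}

```bash
mkdir -p pics; ls; cat > h.py <<'E'
import numpy as np,cv2
from plant import bot
from scipy.spatial.transform import Rotation as R
def snap(n,f):
    s=bot.snapshot(n); cv2.imwrite('pics/'+f+'.png',s['color'][:,:,::-1]); np.savez('pics/'+f+'.npz',**{k:np.asarray(v) for k,v in s.items()}); return s
def cloud(s):
    z=s['z_map'];K=s['mtx'];E=s['extrinsics'];v,u=np.mgrid[0:z.shape[0],0:z.shape[1]]
    x=(u-K[0,2])/K[0,0]*z;y=(v-K[1,2])/K[1,1]*z
    P=np.stack([x,-y,-z],-1).reshape(-1,3)
    Ei=np.linalg.inv(E);W=(P@Ei[:3,:3].T+Ei[:3,3]).reshape(z.shape+(3,))
    W[z==0]=np.nan
    return W
def proj(s,p):
    c=s['extrinsics']@np.append(p,1);K=s['mtx'];return K[0,0]*c[0]/-c[2]+K[0,2],K[1,1]*-c[1]/-c[2]+K[1,2]
E
python3 - <<'E'
from h import *
for n in ['scene','top','wrist']:
    s=snap(n,n+'0'); print(n,s['extrinsics'].round(3).tolist(),s['mtx'].round(1).tolist(), [k for k in s])
print(bot.sense())
E
```

```text
pics
scene [[-0.703, 0.711, -0.009, 0.459], [-0.442, -0.426, 0.789, 0.129], [0.557, 0.559, 0.614, -1.416], [0.0, 0.0, 0.0, 1.0]] [[435.5, 0.0, 276.1], [0.0, 435.5, 206.7], [0.0, 0.0, 1.0]] ['color', 'z_map', 'mtx', 'extrinsics']
top [[-0.075, -0.997, 0.003, -0.054], [0.968, -0.072, 0.241, -0.617], [-0.24, 0.02, 0.971, -1.17], [0.0, 0.0, 0.0, 1.0]] [[524.5, 0.0, 278.0], [0.0, 524.5, 206.3], [0.0, 0.0, 1.0]] ['color', 'z_map', 'mtx', 'extrinsics']
wrist [[0.283, 0.959, -0.002, -0.623], [-0.919, 0.271, -0.287, 0.037], [-0.275, 0.083, 0.958, -0.38], [0.0, 0.0, 0.0, 1.0]] [[347.0, 0.0, 275.3], [0.0, 347.0, 210.2], [0.0, 0.0, 1.0]] ['color', 'z_map', 'mtx', 'extrinsics']
{'time': 0.15, 'joint_pos': array([ 6.71404142e+01,  1.24673687e+01,  9.25092064e+01, -8.43630212e-04,
        7.51333590e+01, -6.42859498e+00]), 'joint_vel': array([ 0.03544794, -0.13968144, -0.19121336,  0.01114545,  0.00681041,
       -0.00117275]), 'joint_efforts': array([ 7.70398401e-05, -3.97442114e+01, -3.04417133e+01, -1.84717828e-04,
        5.74732127e-03, -6.09646627e-07]), 'tool_pos': array([0.1765099 , 0.59886161, 0.21614561]), 'ee_rot': array([-1.79890666e+02, -1.14988973e-02,  1.63569215e+02]), 'contact_force': array([ 0.14233289, -0.19359463,  0.30560382]), 'torque': array([ 0.02967489, -0.01429368,  0.0439747 ]), 'grip_width': 1.0005909223451206}
```

View pics/scene0.png

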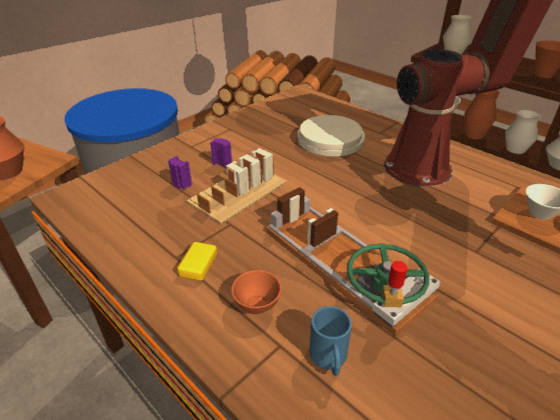

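View pics/top0.png

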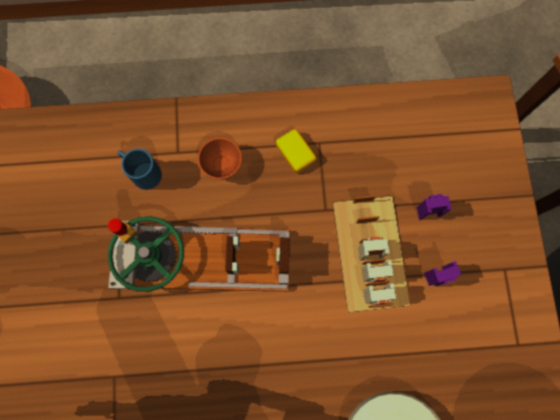

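View pics/wrist0.png

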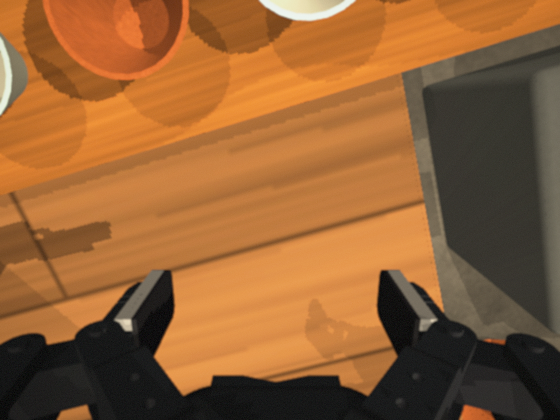

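Three white leaves sit in the rack (top: 376,247; 379,270; 381,293). The purple look-alikes are at (434,206) and (443,274), outside the rack. Next I'll make rectified maps to measure from.

```bash
cat > ortho.py <<'E'
from h import *
def ortho(W,C,x0,x1,y0,y1,res,zmin=-.01,zmax=.2):
    # rows: x decreasing down; cols: y decreasing right
    h=int((x1-x0)/res);w=int((y1-y0)/res);img=np.zeros((h,w,3),np.uint8);H=np.full((h,w),np.nan)
    P=W.reshape(-1,3);c=C.reshape(-1,3)
    ok=np.isfinite(P).all(1)&(P[:,2]>zmin)&(P[:,2]<zmax);P=P[ok];c=c[ok]
    r=((x1-P[:,0])/res).astype(int);q=((y1-P[:,1])/res).astype(int)
    ok=(r>=0)&(r<h)&(q>=0)&(q<w);P,c,r,q=P[ok],c[ok],r[ok],q[ok]
    o=np.argsort(P[:,2]);img[r[o],q[o]]=c[o];H[r[o],q[o]]=P[o,2]
    return img,H
E
python3 - <<'E'
from ortho import *
for n in ['top','scene']:
    s=dict(np.load(f'pics/{n}0.npz'));W=cloud(s)
    C=s['color']
    img,H=ortho(W,C,.25,.75,-.45,.40,.002)
    img=cv2.resize(img,None,fx=1.85,fy=1.85,interpolation=cv2.INTER_NEAREST);cv2.imwrite(f'pics/o_{n}.png',img[:,:,::-1])
    # table
    m=(abs(W[...,2])<.01);print(n,np.nanmedian(W[m][:,2]))
    hsv=cv2.cvtColor(C,cv2.COLOR_RGB2HSV)
    red=(C[...,0]>150)&(C[...,1]<40)&(C[...,2]<40)&(W[...,2]>.05)&(W[...,2]<.2)
    P=W[red];print('red',red.sum(),np.median(P,0),P.min(0),P.max(0)); 
    t=P[P[:,2]>P[:,2].max()-.01];print((t.min(0)+t.max(0))/2, t.min(0),t.max(0))
    g=(hsv[...,0]>55)&(hsv[...,0]<90)&(hsv[...,1]>100)&(W[...,2]>.04)&(W[...,2]<.08)
    P=W[g];print('green',g.sum(),P.min(0),P.max(0))
    A=np.c_[P[:,:2],np.ones(len(P))]
s=dict(np.load('pics/top0.npz'))
c=s['color'][190:320,100:300];cv2.imwrite('pics/c1.png',cv2.resize(c,None,fx=4,fy=4,interpolation=cv2.INTER_CUBIC)[:,:,::-1])
c=s['color'][185:320,320:480];cv2.imwrite('pics/c2.png',cv2.resize(c,None,fx=4,fy=4,interpolation=cv2.INTER_CUBIC)[:,:,::-1])
E
```

```text
top -8.28630704575728e-05
red 131 [0.57588595 0.26432536 0.15628447] [0.56165781 0.2510728  0.14960945] [0.59057481 0.27801468 0.16200931]
[0.57528443 0.26454374 0.15723034] [0.56165781 0.2510728  0.15245137] [0.58891105 0.27801468 0.16200931]
green 1286 [0.43686039 0.130925   0.04050413] [0.60854338 0.30228381 0.07862037]
scene 0.00026996780163823786
red 196 [0.58431507 0.27364146 0.14765885] [0.56511887 0.25165696 0.10974015] [0.59285407 0.28063705 0.15866246]
[0.57898647 0.26573701 0.1538782 ] [0.56511887 0.25165696 0.14909395] [0.59285407 0.27981706 0.15866246]
green 545 [0.4412702  0.1338943  0.04101183] [0.61296763 0.30679497 0.07592529]
```

View pics/c1.png

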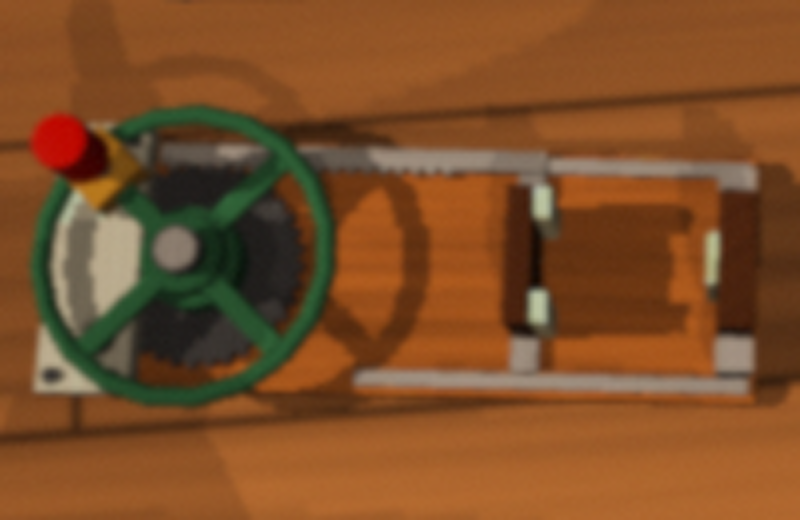

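View pics/c2.png

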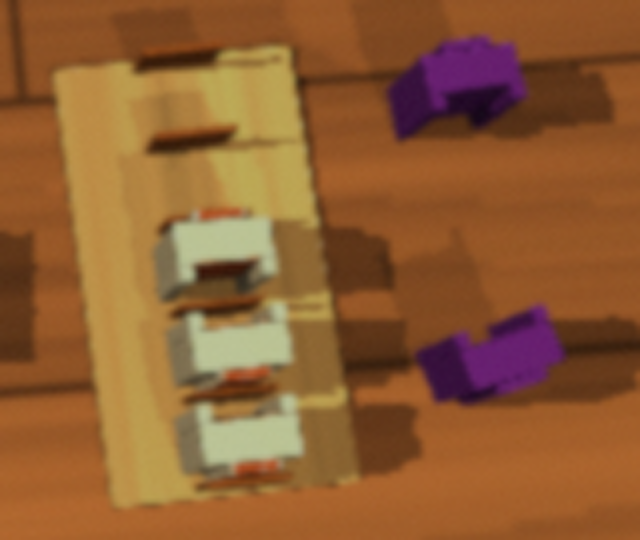

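View pics/o_top.png

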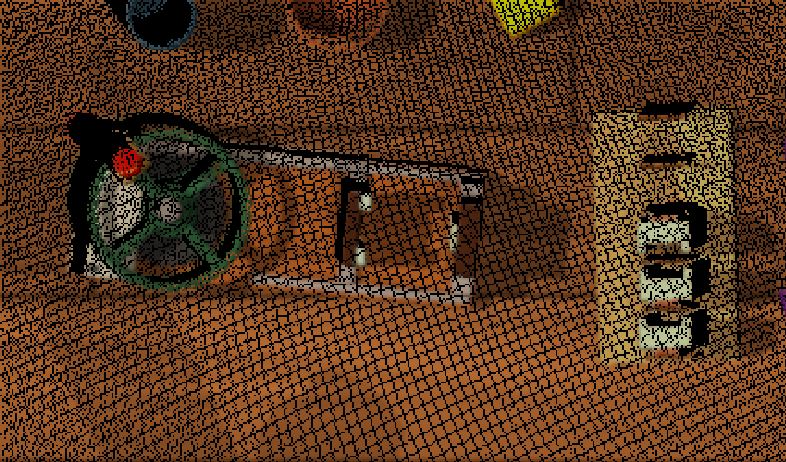

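```bash
cat >> h.py <<'E'
def rel(goal_p,goal_yaw=None,rpy=None):
    """shift/turn units from current commanded(≈measured) pose"""
    st=bot.sense();p=st['tool_pos'];Rt=R.from_euler('xyz',st['ee_rot'],degrees=True)
    d=Rt.inv().apply(np.array(goal_p)-p)/.03
    t=np.zeros(3)
    g=R.from_euler('xyz',rpy if rpy is not None else [180,0,goal_yaw],degrees=True)
    if goal_yaw is not None or rpy is not None: t=(Rt.inv()*g).as_rotvec(degrees=True)/6
    print('pos',p.round(4),'rot',st['ee_rot'].round(2),'t',round(st['time'],2),'F',st['contact_force'].round(1),'w',round(st['grip_width'],3))
    print('shift',d.round(3),'turn',t.round(3))
E
python3 - <<'E'
from h import *
s=dict(np.load('pics/wrist0.npz'));E=s['extrinsics'];Ei=np.linalg.inv(E)
p=np.array([.1765,.5988,.2161]);Rt=R.from_euler('xyz',[-179.89,-.01,163.57],degrees=True)
print('cam world',Ei[:3,3],'in tool',Rt.inv().apply(Ei[:3,3]-p)); print((Rt.inv().as_matrix()@Ei[:3,:3]).round(3))
# clamp yaw from top: rails grey
for n in ['top','scene']:
    s=dict(np.load(f'pics/{n}0.npz'));W=cloud(s);C=s['color'].astype(int)
    hsv=cv2.cvtColor(s['color'],cv2.COLOR_RGB2HSV)
    P=W.reshape(-1,3);c=hsv.reshape(-1,3)
    m=(P[:,2]>.015)&(P[:,2]<.06)&(c[:,1]<60)&(P[:,1]>-.16)&(P[:,1]<.13)&(P[:,0]>.38)&(P[:,0]<.62)
    Q=P[m]
    for nm,k in (('hi',Q[:,0]>.5),('lo',Q[:,0]<.5)):
        q=Q[k];
        a=np.polyfit(q[:,1],q[:,0],1);r=q[:,0]-np.polyval(a,q[:,1]);q=q[abs(r)<.006];a=np.polyfit(q[:,1],q[:,0],1);print(n,nm,len(q),np.degrees(np.arctan(a[0])),np.polyval(a,0),np.median(q[:,2]))
E
```

```text
cam world [0.10633841 0.61930253 0.37388685] in tool [ 0.07312316 -0.00048234 -0.15777345]
[[-0.     0.958  0.287]
 [ 1.     0.    -0.   ]
 [-0.     0.287 -0.958]]
top hi 232 6.418346698928898 0.5672714964230924 0.02847839440405575
top lo 140 4.051910753383189 0.4387404738835331 0.025711577651480244
scene hi 330 8.412233160098793 0.5678351425393647 0.028916033049620204
scene lo 129 2.2273948423848235 0.44392265792047725 0.026520239111363808
```

```bash
python3 -c "
from h import *
rel([.46,.1,.40],85)"
```

```text
pos [0.1765 0.5989 0.2161] rot [-1.7989e+02 -1.0000e-02  1.6357e+02] t 0.15 F [ 0.1 -0.2  0.3] w 1.001
shift [-13.766 -13.288  -6.106] turn [-1.7000e-02  1.1000e-02  1.3095e+01]
```

>>> arm_command(moves=[[[-0.9, -0.85, -0.4, 0, 0, 0.8, 0], [-1.8, -1.7, -0.8, 0, 0, 1.6, 0], [-2.7, -2.55, -1.2, 0, 0, 2.4, 0], [-3.6, -3.4, -1.6, 0, 0, 3.2, 0], [-4.5, -4.25, -2, 0, 0, 4, 0]]])

```text
time: 0.57
tool_pos: [0.2704, 0.4373, 0.2772]
ee_rot: [-180.0, 0.0, 139.4]
contact_force: [0.6, -0.5, 0.6]
grip_width: 0.997
```

```bash
python3 -c "
from h import *
rel([.46,.1,.40],85)"
```

```text
pos [0.2704 0.4373 0.2772] rot [-1.7995e+02  1.0000e-02  1.3938e+02] t 0.57 F [ 0.6 -0.5  0.6] w 0.997
shift [-12.117  -4.423  -4.088] turn [-7.000e-03  6.000e-03  9.063e+00]
```

>>> arm_command(moves=[[[-1.2, -0.4, -0.4, 0, 0, 0.9, 0], [-2.4, -0.8, -0.8, 0, 0, 1.8, 0], [-3.6, -1.2, -1.2, 0, 0, 2.7, 0], [-4.8, -1.6, -1.6, 0, 0, 3.6, 0], [-6, -2, -2, 0, 0, 4.5, 0]]])

```text
time: 0.98
tool_pos: [0.3686, 0.2748, 0.3376]
ee_rot: [180.0, 0.0, 112.3]
contact_force: [1.4, 0.9, -0.3]
grip_width: 1.003
```

```bash
python3 -c "
from h import *
rel([.46,.1,.40],85)"
```

```text
pos [0.3686 0.2748 0.3376] rot [180.     0.   112.32] t 0.98 F [ 1.4  0.9 -0.3] w 1.003
shift [-6.549  0.606 -2.081] turn [1.000e-03 0.000e+00 4.554e+00]
```

>>> arm_command(moves=[[[-1.2, 0.1, -0.4, 0, 0, 0.9, 0], [-2.4, 0.2, -0.8, 0, 0, 1.8, 0], [-3.6, 0.4, -1.2, 0, 0, 2.7, 0], [-4.8, 0.5, -1.6, 0, 0, 3.6, 0], [-6, 0.6, -2, 0, 0, 4.5, 0]]])

```text
time: 1.4
tool_pos: [0.4543, 0.1156, 0.3976]
ee_rot: [-180.0, -0.0, 85.3]
contact_force: [0.1, 1.2, 1.0]
grip_width: 1.003
```

```bash
python3 -c "
from h import *
snap('wrist','w1');rel([.46,.1,.40],85)"
```

```text
pos [0.4581 0.1099 0.4001] rot [179.6    0.31  84.75] t 1.45 F [ 3.5 -3.3  1.9] w 0.999
shift [-0.323  0.092  0.006] turn [ 0.067  0.053 -0.042]
```

View pics/w1.png

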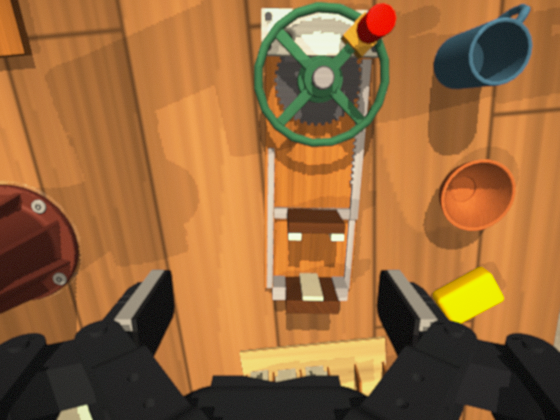

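```bash
cat > meas.py <<'E'
from h import *
from scipy.optimize import least_squares
def wheel(s):
    W=cloud(s);hsv=cv2.cvtColor(s['color'],cv2.COLOR_RGB2HSV)
    g=(hsv[...,0]>60)&(hsv[...,0]<85)&(hsv[...,1]>120)&(W[...,2]>.055)&(W[...,2]<.075)
    P=W[g];f=lambda q,P:np.hypot(P[:,0]-q[0],P[:,1]-q[1])-q[2]
    q=np.r_[np.median(P[:,:2],0),.085]
    for i in range(6):
        r=f(q,P);k=abs(r)<(.02 if i<2 else .008);q=least_squares(f,q,args=(P[k],),loss='soft_l1',f_scale=.003).x
    return q,k.sum()
def knob(s):
    W=cloud(s);C=s['color']
    red=(C[...,0]>120)&(C[...,1]<45)&(C[...,2]<45)&(W[...,2]>.08)&(W[...,2]<.2)
    n,l,st,ct=cv2.connectedComponentsWithStats(red.astype(np.uint8));i=1+st[1:,4].argmax();P=W[l==i]
    zt=np.percentile(P[:,2],95);t=P[P[:,2]>zt-.004]
    (c,rad)=cv2.minEnclosingCircle(t[:,:2].astype(np.float32));return np.array(c),rad,zt,t.mean(0)
E
python3 - <<'E'
from meas import *
for n,f in (('wrist','w2'),('top','top1'),('scene','scene1')):
    s=snap(n,f);print(n,wheel(s),knob(s))
s=np.load('pics/w2.npz');c=s['color'];cv2.imwrite('pics/c3.png',cv2.resize(c[190:320,230:400],None,fx=4.5,fy=4.5,interpolation=cv2.INTER_CUBIC)[:,:,::-1])
print(bot.sense()['tool_pos'])
E
```

```text
wrist (array([0.52133274, 0.21542872, 0.08217325]), np.int64(109)) (array([0.57442033, 0.26369557]), 0.015136726200580597, np.float64(0.15974283219540994), array([0.57432349, 0.26297404, 0.15824266]))Traceback (most recent call last):
  File "<stdin>", line 3, in <module>
  File "meas.py", line 14, in knob
    n,l,st,ct=cv2.connectedComponentsWithStats(red.astype(np.uint8));i=1+st[1:,4].argmax();P=W[l==i]
                                                                         ~~~~~~~~~~~~~~~^^
ValueError: attempt to get argmax of an empty sequence
```

```bash
python3 - <<'E'
from meas import *
s=dict(np.load('pics/w2.npz'));W=cloud(s);c=s['color']
cv2.imwrite('pics/c3.png',cv2.resize(c[190:320,230:400],None,fx=4.5,fy=4.5,interpolation=cv2.INTER_CUBIC)[:,:,::-1])
s2=snap('scene','scene1');
try: print(wheel(s2),knob(s2))
except Exception as e: print(e)
# points with z .09-.105
th=np.radians(-5.0);Rc=np.array([[np.cos(th),np.sin(th)],[-np.sin(th),np.cos(th)]])
for nm,s in (('w',s),('sc',s2),('top0',dict(np.load('pics/top0.npz')))):
    W=cloud(s);P=W.reshape(-1,3);hsv=cv2.cvtColor(s['color'],cv2.COLOR_RGB2HSV).reshape(-1,3)
    m=(P[:,2]>.092)&(P[:,2]<.108)&(P[:,0]>.4)&(P[:,0]<.62)&(P[:,1]>-.2)&(P[:,1]<.1)
    Q=P[m];q=(Q[:,:2]-[.5213,.2154])@Rc.T
    k=q[:,1]<-.22
    for kk in (k,~k):
        a=q[kk];print(nm,len(a),'x',np.percentile(a[:,0],[2,98]),'y',np.percentile(a[:,1],[3,97]))
E
```

```text
(array([0.55576959, 0.17092399, 0.08364899]), np.int64(1)) (array([0.57965696, 0.26531282]), 0.015177283436059952, np.float64(0.15800932395822315), array([0.57922914, 0.26539442, 0.15676767]))
w 878 x [-0.03979905  0.03611512] y [-0.32924392 -0.30331214]
w 862 x [-0.03865596  0.0373535 ] y [-0.21155127 -0.18722713]
sc 227 x [-0.03802362  0.03908595] y [-0.32785584 -0.302389  ]
sc 233 x [-0.0374206   0.04003961] y [-0.21192368 -0.18586494]
top0 371 x [-0.04091667  0.03523302] y [-0.33198055 -0.30504113]
top0 318 x [-0.03873168  0.03753217] y [-0.21295171 -0.18953991]
```

View pics/c3.png

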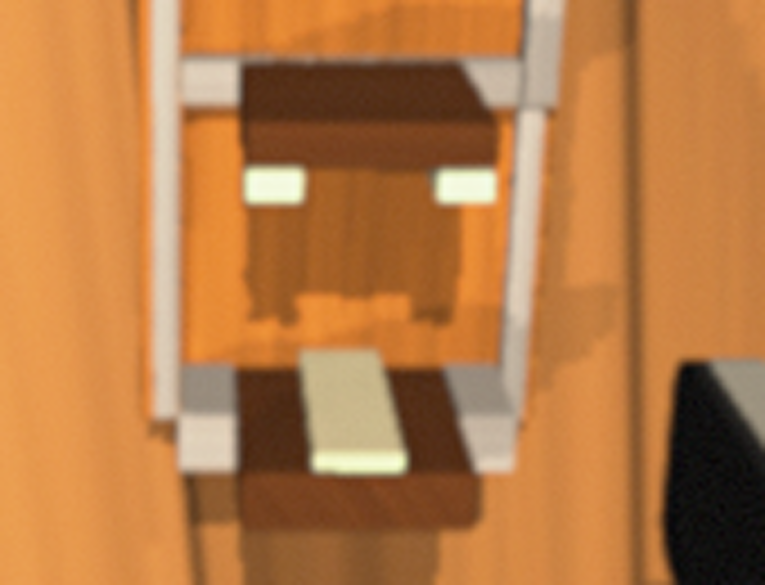

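```bash
python3 -c "
from h import *
rel([.5742,.2628,.22],85);rel([.5742,.2628,.144],85)"
```

```text
pos [0.4541 0.1167 0.397 ] rot [-1.7996e+02 -4.0000e-02  8.5480e+01] t 1.6 F [0.2 0.8 0.5] w 1.001
shift [5.168 3.61  5.902] turn [-0.006 -0.006  0.08 ]
pos [0.4541 0.1167 0.397 ] rot [-1.7996e+02 -4.0000e-02  8.5480e+01] t 1.6 F [0.2 0.8 0.5] w 1.001
shift [5.166 3.612 8.435] turn [-0.006 -0.006  0.08 ]
```

>>> arm_command(moves=[[[0.8, 0.55, 0.8, 0, 0, 0, 0], [1.6, 1.1, 1.6, 0, 0, 0, 0], [2.4, 1.7, 2.4, 0, 0, 0, 0], [3.2, 2.25, 3.2, 0, 0, 0, 0], [4, 2.8, 4, 0, 0, 0.08, 0]]])

```text
time: 2.02
tool_pos: [0.5459, 0.2334, 0.275]
ee_rot: [-179.9, 0.0, 85.3]
contact_force: [1.3, 0.3, -0.1]
grip_width: 1.001
```

```bash
python3 -c "
from h import *
rel([.5742,.2628,.22],85)"
```

```text
pos [0.5459 0.2334 0.275 ] rot [-179.89    0.     85.28] t 2.02 F [ 1.3  0.3 -0.1] w 1.001
shift [1.055 0.864 1.832] turn [-0.018  0.     0.047]
```

>>> arm_command(moves=[[[0.5, 0.4, 0.7, 0, 0, 0, 0], [1.05, 0.87, 1.6, 0, 0, 0, 0], [1.05, 0.87, 1.8, 0, 0, 0, 0], [1.05, 0.87, 1.8, 0, 0, 0, 0], [1.05, 0.87, 1.8, 0, 0, 0, 0]]])

```text
time: 2.43
tool_pos: [0.574, 0.2604, 0.2224]
ee_rot: [-179.9, 0.1, 85.2]
contact_force: [0.2, -0.2, 0.7]
grip_width: 1.001
```

```bash
python3 -c "
from meas import *
rel([.5742,.2628,.144],85)
s=snap('wrist','w3')
try: print(knob(s))
except Exception as e: print(e)"
```

```text
pos [0.574  0.2604 0.2224] rot [-1.7986e+02  6.0000e-02  8.5220e+01] t 2.43 F [ 0.2 -0.2  0.7] w 1.001
shift [0.082 0.006 2.612] turn [-0.024  0.01   0.037]
(array([0.57527244, 0.26508933]), 0.01577124372124672, np.float64(0.15907244466239362), array([0.57564798, 0.26560688, 0.15799339]))
```

View pics/w3.png

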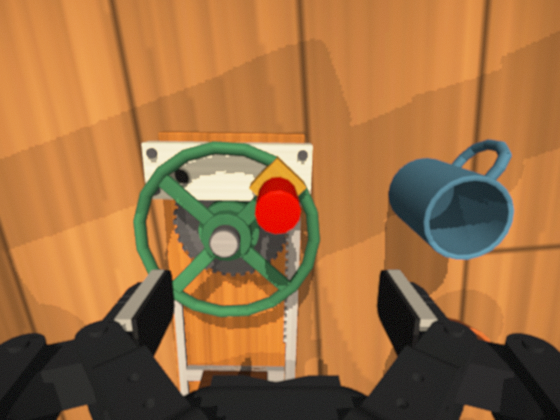

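```bash
python3 - <<'E'
from meas import *
s=dict(np.load('pics/w3.npz'));W=cloud(s);print(wheel(s))
for (u,v) in ((180,177),(224,242),(152,153),(301,155)): print(u,v,np.nanmedian(W[v-3:v+4,u-3:u+4].reshape(-1,3),0).round(4))
c=s['color'][120:220,120:340];cv2.imwrite('pics/c4.png',cv2.resize(c,None,fx=3.6,fy=3.6,interpolation=cv2.INTER_CUBIC)[:,:,::-1])
E
```

```text
(array([0.52305389, 0.21948818, 0.08060068]), np.int64(39))
180 177 [0.4766 0.2719 0.0318]
224 242 [0.524  0.2199 0.0892]
152 153 [0.4612 0.3007 0.054 ]
301 155 [0.5999 0.2873 0.0539]
```

View pics/c4.png

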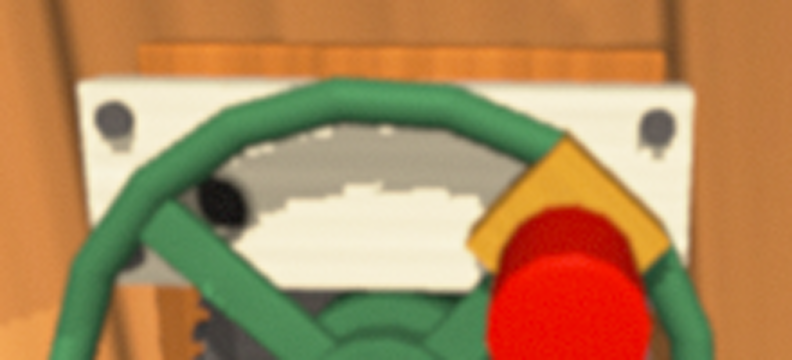

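>>> arm_command(moves=[[[0.1, 0, 0.8, 0, 0, 0, 0], [0.12, 0.03, 1.6, 0, 0, 0, 0], [0.12, 0.03, 2.4, 0, 0, 0, 0], [0.12, 0.03, 2.6, 0, 0, 0, 0], [0.12, 0.03, 2.6, 0, 0, 0, 0]]])

```text
time: 2.9
tool_pos: [0.5756, 0.2624, 0.1447]
ee_rot: [-179.9, 0.1, 85.1]
contact_force: [-0.5, -0.1, -0.5]
grip_width: 0.997
```

>>> arm_command(moves=[[[0, 0, 0, 0, 0, 0, 255], [0, 0, 0, 0, 0, 0, 255], [0, 0, 0, 0, 0, 0, 255], [0, 0, 0, 0, 0, 0, 255], [0, 0, 0, 0, 0, 0, 255]]], grip_force=60)

```text
time: 3.32
tool_pos: [0.5777, 0.2633, 0.1466]
ee_rot: [179.9, -0.0, 85.1]
contact_force: [0.5, 0.2, 0.2]
grip_width: 0.301
```

>>> arm_command(moves=[[[0, 0, 0, 0, 0, 0, 255], [0, 0, 0, 0, 0, 0, 255], [0, 0, 0, 0, 0, 0, 255], [0, 0, 0, 0, 0, 0, 255], [0, 0, 0, 0, 0, 0, 255]]])

```text
time: 3.73
tool_pos: [0.5769, 0.2631, 0.145]
ee_rot: [-180.0, 0.0, 85.1]
contact_force: [-0.5, 0.1, -0.4]
grip_width: -0.003
```

```bash
python3 -c "
from meas import *
rel([.5742,.2640,.144],85)
s=snap('scene','s2')
cv2.imwrite('pics/c5.png',cv2.resize(s['color'][180:330,300:460],None,fx=4,fy=4)[:,:,::-1])"
```

```text
pos [0.5769 0.2631 0.145 ] rot [-1.7999e+02  1.0000e-02  8.5080e+01] t 3.73 F [-0.5  0.1 -0.4] w -0.003
shift [ 0.023 -0.091  0.035] turn [-0.002  0.001  0.014]
```

View pics/c5.png

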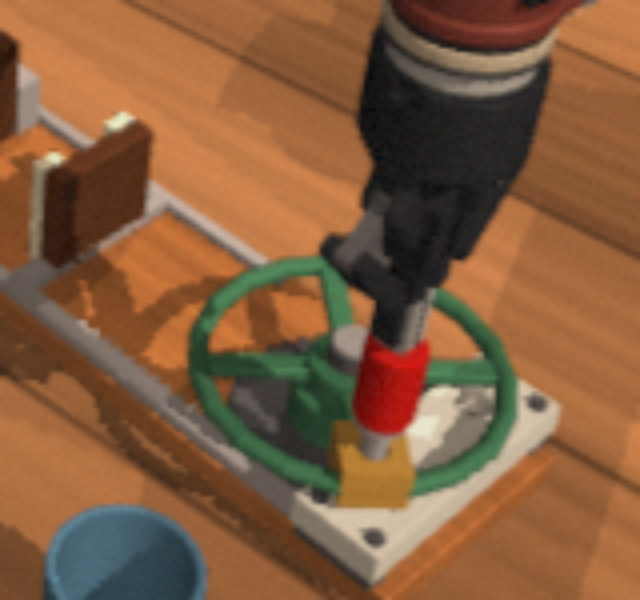

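```bash
python3 - <<'E'
from meas import *
print(bot.nose_length)
s=dict(np.load('pics/s2.npz'));W=cloud(s)
print('knob',knob(s))
for v in range(240,300,3):
    print(v,[ (W[v,u].round(3).tolist(), s['color'][v,u].tolist()) for u in (399,)])
s=snap('wrist','w4')
E
```

```text
0.025
knob (array([0.58003885, 0.26772124]), 0.013369484804570675, np.float64(0.15762555145012064), array([0.58339384, 0.27110322, 0.15630616]))
240 [([0.605, 0.266, 0.244], [19, 16, 18])]
243 [([0.594, 0.262, 0.226], [28, 27, 27])]
246 [([0.585, 0.259, 0.211], [27, 25, 28])]
249 [([0.595, 0.265, 0.214], [30, 28, 30])]
252 [([0.608, 0.272, 0.22], [39, 36, 34])]
255 [([0.606, 0.272, 0.212], [39, 39, 38])]
258 [([0.591, 0.267, 0.189], [34, 32, 32])]
261 [([0.591, 0.268, 0.183], [35, 31, 30])]
264 [([0.588, 0.268, 0.172], [46, 43, 40])]
267 [([0.585, 0.268, 0.162], [96, 89, 80])]
270 [([0.587, 0.27, 0.157], [200, 28, 23])]
273 [([0.588, 0.272, 0.15], [164, 20, 14])]
276 [([0.588, 0.273, 0.143], [170, 26, 20])]
279 [([0.587, 0.275, 0.135], [177, 24, 19])]
282 [([0.588, 0.276, 0.128], [175, 18, 11])]
285 [([0.587, 0.277, 0.12], [179, 20, 10])]
288 [([0.579, 0.275, 0.103], [153, 96, 87])]
291 [([0.568, 0.273, 0.083], [185, 128, 55])]
294 [([0.576, 0.277, 0.083], [183, 125, 52])]
297 [([0.583, 0.282, 0.084], [184, 127, 54])]
```

View pics/w4.png

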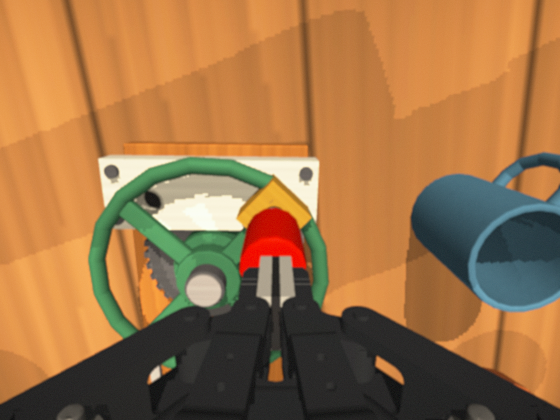

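```bash
python3 - <<'E'
from meas import *
s=dict(np.load('pics/w4.npz'));W=cloud(s);print(bot.sense()['tool_pos'])
for v in range(225,330,8):
    print(v,[ (W[v,u].round(3).tolist(), s['color'][v,u].tolist()) for u in (263,287)])
print(np.linalg.inv(s['extrinsics'])[:3,3])
E
```

```text
[0.57687867 0.2631184  0.14510998]
225 [([0.572, 0.28, 0.14], [195, 14, 0]), ([0.584, 0.278, 0.137], [191, 12, 0])]
233 [([0.572, 0.28, 0.151], [197, 4, 0]), ([0.584, 0.278, 0.149], [193, 9, 0])]
241 [([0.573, 0.278, 0.157], [250, 26, 0]), ([0.583, 0.277, 0.157], [245, 18, 0])]
249 [([0.572, 0.275, 0.158], [244, 15, 0]), ([0.583, 0.274, 0.158], [244, 10, 0])]
257 [([0.572, 0.274, 0.166], [178, 159, 139]), ([0.583, 0.274, 0.166], [179, 158, 137])]
265 [([0.573, 0.274, 0.173], [174, 163, 143]), ([0.582, 0.273, 0.173], [175, 164, 143])]
273 [([0.573, 0.274, 0.18], [175, 165, 144]), ([0.582, 0.273, 0.181], [173, 161, 143])]
281 [([0.573, 0.274, 0.187], [175, 164, 144]), ([0.582, 0.273, 0.187], [174, 164, 144])]
289 [([0.573, 0.273, 0.191], [172, 161, 141]), ([0.582, 0.273, 0.192], [175, 163, 142])]
297 [([0.573, 0.274, 0.198], [195, 183, 159]), ([0.582, 0.273, 0.198], [204, 190, 166])]
305 [([0.574, 0.275, 0.204], [42, 41, 41]), ([0.582, 0.274, 0.205], [41, 42, 40])]
313 [([0.574, 0.275, 0.209], [42, 41, 41]), ([0.581, 0.273, 0.208], [42, 43, 41])]
321 [([0.574, 0.275, 0.214], [42, 42, 41]), ([0.581, 0.274, 0.213], [46, 44, 42])]
329 [([0.574, 0.275, 0.217], [41, 41, 40]), ([0.581, 0.275, 0.218], [41, 40, 39])]
[0.58313868 0.33556917 0.30294756]
```

```bash
python3 - <<'E'
from meas import *
for f,tz in (('wrist0',None),('w2',None),('w3',None),('w4',None)):
    s=dict(np.load(f'pics/{f}.npz'));K=s['mtx'];z=s['z_map']
    # to tool frame: camera pose in tool
    Rc=np.array([[0,.958,.287],[1,0,0],[0,.287,-.958]]);t=np.array([.0731,-.0005,-.1578])
    v,u=np.mgrid[0:420,0:560];P=np.stack([(u-K[0,2])/K[0,0]*z,-(v-K[1,2])/K[1,1]*z,-z],-1)@Rc.T+t
    C=s['color'].astype(int)
    m=(z>0)&(z<.22)&(abs(P[...,1])<.07)&(P[...,2]<.06)
    Q=P[m];c=C[m];br=(c.min(1)>80)&(c.max(1)-c.min(1)<60)
    print(f,'all gripper z max',np.percentile(Q[:,2],[50,90,99,100]).round(3),'pads n',br.sum(), Q[br].min(0).round(3) if br.any() else '',Q[br].max(0).round(3) if br.any() else '')
E
```

```text
wrist0 all gripper z max [-0.085 -0.055 -0.034 -0.027] pads n 1596 [ 0.006 -0.053 -0.072] [ 0.012  0.052 -0.032]
w2 all gripper z max [-0.085 -0.055 -0.034 -0.027] pads n 1781 [-0.013 -0.063 -0.09 ] [ 0.012  0.053 -0.031]
w3 all gripper z max [-0.085 -0.055 -0.034 -0.027] pads n 1817 [-0.011 -0.054 -0.101] [ 0.018  0.053 -0.028]
w4 all gripper z max [-0.086 -0.047  0.015  0.034] pads n 1285 [-0.008 -0.045 -0.103] [ 0.013  0.045 -0.019]
```

The reported TCP does not sit where the text says. In the wrist and scene clouds the shut fingertips are about 15 mm behind it, not 25 mm ahead, so the fingers closed above the knob. I'll plan with the measured offset: open and go 45 mm lower.

>>> arm_command(moves=[[[0, 0, 0, 0, 0, 0, 0], [0, 0, 0, 0, 0, 0, 0], [0, 0, 0, 0, 0, 0, 0], [0, 0, 0, 0, 0, 0, 0], [0.05, -0.05, 0, 0, 0, 0, 0]]])

```text
time: 4.25
tool_pos: [0.5757, 0.2645, 0.1452]
ee_rot: [180.0, 0.0, 85.1]
contact_force: [0.1, -0.2, -0.2]
grip_width: 0.708
```

>>> arm_command(moves=[[[0, 0, 0, 0, 0, 0, 0], [0, 0, 0, 0, 0, 0, 0], [0, 0, 0.5, 0, 0, 0, 0], [0, 0, 1, 0, 0, 0, 0], [0, 0, 1.5, 0, 0, 0, 0]]])

```text
time: 4.67
tool_pos: [0.576, 0.2649, 0.1003]
ee_rot: [179.9, -0.0, 85.1]
contact_force: [-0.5, 0.0, -0.6]
grip_width: 1.001
```

>>> arm_command(moves=[[[0, 0, 0, 0, 0, 0, 255], [0, 0, 0, 0, 0, 0, 255], [0, 0, 0, 0, 0, 0, 255], [0, 0, 0, 0, 0, 0, 255], [0, 0, 0, 0, 0, 0, 255]]], grip_force=60)

```text
time: 5.08
tool_pos: [0.5767, 0.2651, 0.102]
ee_rot: [179.9, -0.1, 85.1]
contact_force: [0.3, 0.3, 0.3]
grip_width: 0.359
```

```bash
python3 -c "
from meas import *
rel([.5742,.2640,.1],85)
s=snap('wrist','w5');s=snap('scene','s3')
cv2.imwrite('pics/c6.png',cv2.resize(s['color'][180:330,300:460],None,fx=4,fy=4)[:,:,::-1])"
```

```text
pos [0.5767 0.2651 0.102 ] rot [ 1.7985e+02 -6.0000e-02  8.5090e+01] t 5.08 F [0.3 0.3 0.3] w 0.359
shift [-0.044 -0.081  0.066] turn [ 0.024 -0.01   0.015]
```

View pics/c6.png

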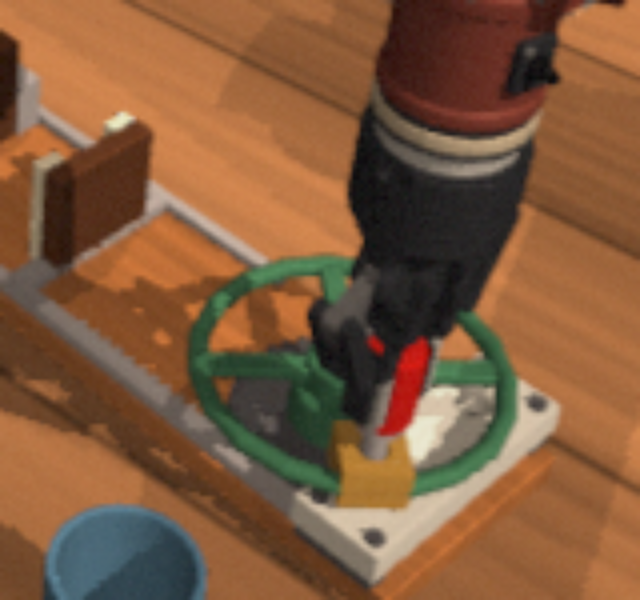

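```bash
cat > arc.py <<'E'
from h import *
def arc(a0,als,yaw=85.1,b=.7275,r=.07):
    y=np.radians(yaw);T=np.array([[np.cos(y),np.sin(y)],[np.sin(y),-np.cos(y)]])
    f=lambda a:r*np.array([np.cos(b+a),np.sin(b+a)])
    for a in als: print(round(a,2),(T@(f(a)-f(a0))/.03).round(2).tolist())
E
python3 -c "
from arc import *
for s in (0,.5,1.0):
    arc(s,s+np.arange(1,6)*.1)
arc(1.5,[1.52,1.54,1.56])"
```

```text
0.1 [0.15, -0.18]
0.2 [0.28, -0.37]
0.3 [0.4, -0.57]
0.4 [0.49, -0.79]
0.5 [0.56, -1.01]
0.6 [0.05, -0.23]
0.7 [0.07, -0.46]
0.8 [0.08, -0.69]
0.9 [0.05, -0.93]
1.0 [0.01, -1.15]
1.1 [-0.07, -0.22]
1.2 [-0.16, -0.44]
1.3 [-0.27, -0.64]
1.4 [-0.4, -0.84]
1.5 [-0.55, -1.02]
1.52 [-0.03, -0.03]
1.54 [-0.06, -0.07]
1.56 [-0.1, -0.1]
```

>>> arm_command(moves=[[[0.15, -0.18, 0, 0, 0, 0, 255], [0.28, -0.37, 0, 0, 0, 0, 255], [0.4, -0.57, 0, 0, 0, 0, 255], [0.49, -0.79, 0, 0, 0, 0, 255], [0.56, -1.01, 0, 0, 0, 0, 255]]])

```text
time: 5.6
tool_pos: [0.5554, 0.2813, 0.1028]
ee_rot: [178.8, 0.1, 85.2]
contact_force: [14.4, -8.0, -3.3]
grip_width: 0.36
```

```bash
python3 -c "
from meas import *
rel([.5742,.2640,.1],85)
s=snap('scene','s4')
cv2.imwrite('pics/c7.png',cv2.resize(s['color'][180:330,300:460],None,fx=4,fy=4)[:,:,::-1])"
```

```text
pos [0.5554 0.2813 0.1028] rot [1.7882e+02 1.5000e-01 8.5190e+01] t 5.6 F [14.4 -8.  -3.3] w 0.36
shift [-0.521  0.67   0.109] turn [0.197 0.024 0.032]
```

View pics/c7.png

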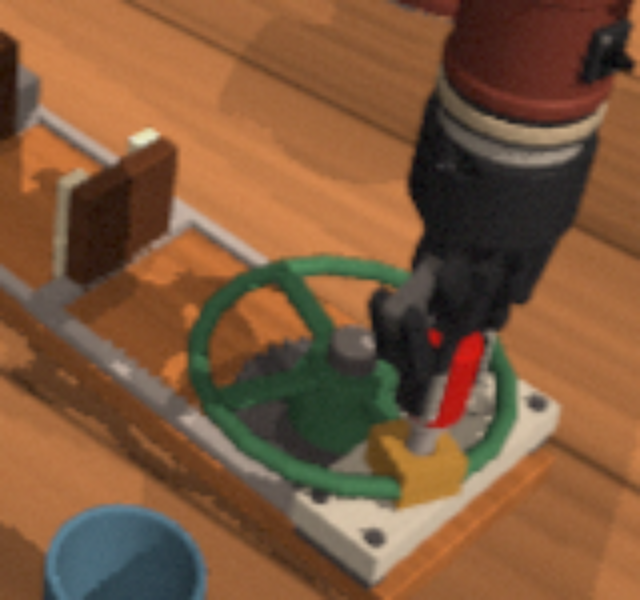

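>>> arm_command(moves=[[[0.05, -0.23, 0, 0, 0, 0, 255], [0.07, -0.46, 0, 0, 0, 0, 255], [0.08, -0.69, 0, 0, 0, 0, 255], [0.05, -0.93, 0, 0, 0, 0, 255], [0.01, -1.15, 0, 0, 0, 0, 255]]])

```text
time: 6.07
tool_pos: [0.5238, 0.2884, 0.1046]
ee_rot: [178.5, -0.4, 85.1]
contact_force: [18.9, 0.1, -4.7]
grip_width: 0.358
```

>>> arm_command(moves=[[[-0.07, -0.22, 0, 0, 0, 0, 255], [-0.16, -0.44, 0, 0, 0, 0, 255], [-0.27, -0.64, 0, 0, 0, 0, 255], [-0.4, -0.84, 0, 0, 0, 0, 255], [-0.4, -0.84, 0, 0, 0, 0, 255]]])

```text
time: 6.48
tool_pos: [0.4959, 0.2815, 0.1057]
ee_rot: [178.7, -0.7, 85.1]
contact_force: [11.0, 4.5, 2.5]
grip_width: 0.359
```

```bash
python3 -c "
from meas import *
rel([.5742,.2640,.1],85)
s=snap('scene','s5')
cv2.imwrite('pics/c8.png',cv2.resize(s['color'][180:330,300:460],None,fx=4,fy=4)[:,:,::-1]);s=snap('wrist','w6')
p=bot.sense()['tool_pos'];v=p[:2]-[.5225,.2183];print(np.arctan2(v[1],v[0])-.7275,np.hypot(*v))"
```

```text
pos [0.4959 0.2815 0.1057] rot [178.68  -0.7   85.06] t 6.48 F [11.   4.5  2.5] w 0.359
shift [-0.358  2.646  0.247] turn [ 0.22  -0.117  0.009]
1.2493820281245263 0.0685992712521323
```

View pics/c8.png

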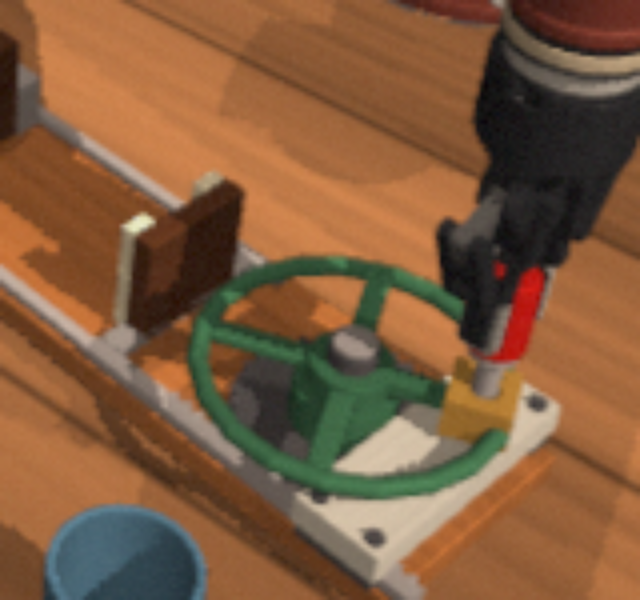

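View pics/w6.png

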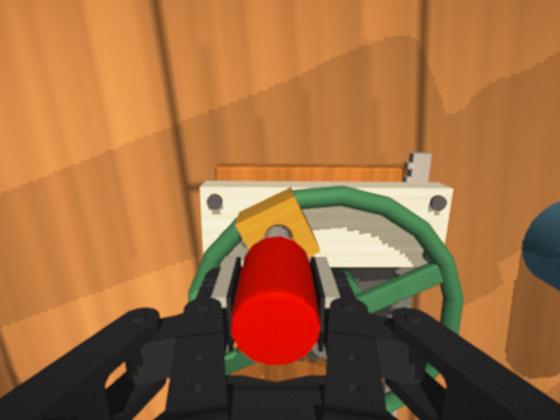

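>>> arm_command(moves=[[[-0.07, -0.13, 0.05, 0, 0, 0, 255], [-0.15, -0.26, 0.1, 0, 0, 0, 255], [-0.22, -0.39, 0.15, 0, 0, 0, 255], [-0.3, -0.5, 0.2, 0, 0, 0, 255], [-0.3, -0.5, 0.2, 0, 0, 0, 255]]])

```text
time: 7.0
tool_pos: [0.4822, 0.2746, 0.1013]
ee_rot: [178.5, -0.8, 85.1]
contact_force: [12.4, 4.0, 3.7]
grip_width: 0.359
```

```bash
cat > wa.py <<'E'
from meas import *
rel([.4797,.2737,.082],85)
p=bot.sense()['tool_pos'];v=p[:2]-[.5225,.2183];print(np.arctan2(v[1],v[0])-.7275,np.hypot(*v))
E
python3 wa.py
```

```text
pos [0.4822 0.2746 0.1013] rot [178.47  -0.79  85.07] t 7.0 F [12.4  4.   3.7] w 0.359
shift [-0.045 -0.096  0.639] turn [ 0.255 -0.132  0.011]
1.4653022840126435 0.06923109282993065
```

Wheel reads about 1.47. I'll nudge on a little and press down gently.

>>> arm_command(moves=[[[-0.05, -0.08, 0.05, 0, 0, 0, 255], [-0.08, -0.12, 0.15, 0, 0, 0, 255], [-0.08, -0.12, 0.25, 0, 0, 0, 255], [-0.08, -0.12, 0.35, 0, 0, 0, 255], [-0.08, -0.12, 0.4, 0, 0, 0, 255]]])

```text
time: 7.42
tool_pos: [0.4775, 0.2717, 0.088]
ee_rot: [178.6, -0.6, 85.1]
contact_force: [12.1, 3.3, 3.6]
grip_width: 0.36
```

```bash
python3 wa.py
```

```text
pos [0.4775 0.2717 0.088 ] rot [178.63  -0.65  85.09] t 7.42 F [12.1  3.3  3.6] w 0.36
shift [0.072 0.061 0.203] turn [ 0.228 -0.108  0.013]
1.5435335918693447 0.06978444901145375
```

>>> arm_command(moves=[[[0, 0, 0.1, 0, 0, 0, 255], [0, 0, 0.2, 0, 0, 0, 255], [0, 0, 0.3, 0, 0, 0, 255], [0, 0, 0.35, 0, 0, 0, 255], [0, 0, 0.35, 0, 0, 0, 255]]])

```text
time: 7.83
tool_pos: [0.4801, 0.2739, 0.0822]
ee_rot: [178.4, -0.9, 85.0]
contact_force: [8.6, 4.6, 20.4]
grip_width: 0.36
```

```bash
python3 wa.py;python3 -c "
from meas import *
s=snap('scene','s6')
cv2.imwrite('pics/c9.png',cv2.resize(s['color'][180:330,300:460],None,fx=4,fy=4)[:,:,::-1])"
```

```text
pos [0.4801 0.2739 0.0822] rot [178.42  -0.9   85.04] t 7.83 F [ 8.6  4.6 20.4] w 0.36
shift [-0.007 -0.013  0.008] turn [ 0.263 -0.15   0.005]
1.495053569580791 0.06992070859388545
```

View pics/c9.png

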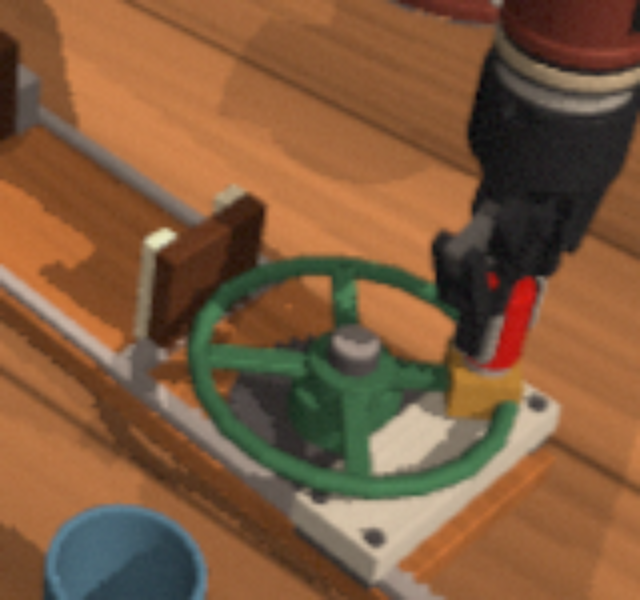

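>>> arm_command(moves=[[[0, 0, -0.3, 0, 0, 0, 255], [0, 0, -0.3, 0, 0, 0, 0], [0, 0, -0.3, 0, 0, 0, 0], [0, 0, -0.3, 0, 0, 0, 0], [0, 0, -0.3, 0, 0, 0, 0]]])

```text
time: 8.3
tool_pos: [0.466, 0.2677, 0.0805]
ee_rot: [-179.9, 0.0, 85.1]
contact_force: [0.3, 0.5, -0.0]
grip_width: 0.906
```

>>> arm_command(moves=[[[0, 0, 0, 0, 0, 0, 0], [0, 0, 0, 0, 0, 0, 0], [0, 0, -1, 0, 0, 0, 0], [0, 0, -2.2, 0, 0, 0, 0], [0, 0, -3.4, 0, 0, 0, 0]]])

```text
time: 8.72
tool_pos: [0.4648, 0.267, 0.1817]
ee_rot: [-179.7, 0.1, 85.1]
contact_force: [1.2, -0.4, 0.4]
grip_width: 1.003
```

```bash
python3 wa.py;python3 -c "
from meas import *
s=snap('scene','s7')
print(knob(s))
cv2.imwrite('pics/c10.png',cv2.resize(s['color'][150:330,200:460],None,fx=3,fy=3)[:,:,::-1]);s=snap('wrist','w7');print(knob(s),wheel(s))"
```

```text
pos [0.4648 0.267  0.1817] rot [-1.7972e+02  1.4000e-01  8.5090e+01] t 8.72 F [ 1.2 -0.4  0.4] w 1.003
shift [0.274 0.493 3.32 ] turn [-0.047  0.024  0.015]
1.7136603139130395 0.07552068516071818
(array([0.49020472, 0.2804355 ]), 0.014987512491643429, np.float64(0.14327175997735597), array([0.49165834, 0.28067696, 0.14185257]))
(array([0.48821485, 0.28028166]), 0.015795530751347542, np.float64(0.1442933524253598), array([0.48796493, 0.28110011, 0.14293305])) (array([0.51973777, 0.21866602, 0.08118728]), np.int64(152))
```

View pics/c10.png

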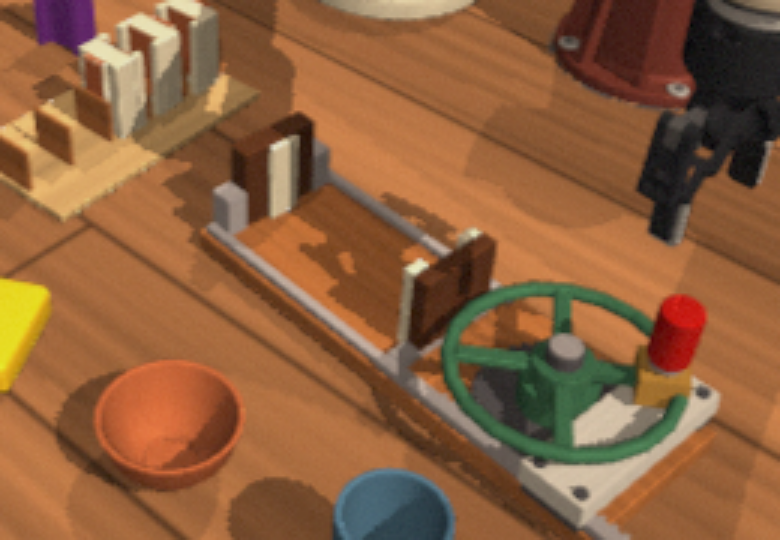

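View pics/w7.png

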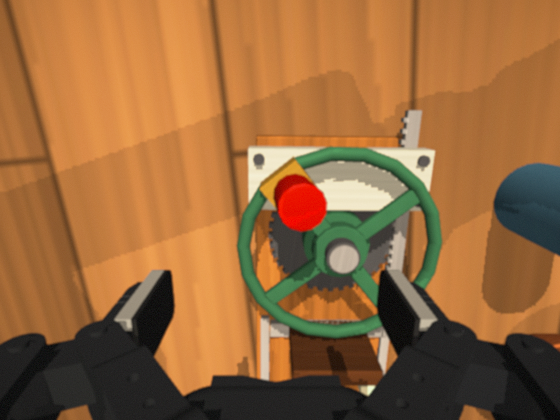

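The pin knob top reads 0.143, about 5 mm above full drop, because I lifted slightly before letting go. I'll press it home with shut fingers.

```bash
python3 -c "
from meas import *
rel([.487,.279,.15],85)"
```

```text
pos [0.4711 0.2697 0.1898] rot [179.35  -0.34  85.1 ] t 8.82 F [ 0.3 -0.3  1.1] w 1.002
shift [0.348 0.486 1.335] turn [ 0.108 -0.057  0.016]
```

>>> arm_command(moves=[[[0.4, 0.5, 0, 0, 0, 0, 255], [0.4, 0.5, 0, 0, 0, 0, 255], [0.4, 0.5, 0.5, 0, 0, 0, 255], [0.4, 0.5, 1, 0, 0, 0, 255], [0.4, 0.5, 1, 0, 0, 0, 255]]])

```text
time: 9.23
tool_pos: [0.479, 0.2768, 0.1479]
ee_rot: [-179.5, 0.3, 85.1]
contact_force: [-1.4, -0.2, -1.9]
grip_width: 0.304
```

>>> arm_command(moves=[[[0, 0, 0, 0, 0, 0, 255], [0, 0, 0, 0, 0, 0, 255], [0, 0, 0, 0, 0, 0, 255], [0, 0, 0, 0, 0, 0, 255], [0, 0, 0, 0, 0, 0, 255]]])

```text
time: 9.65
tool_pos: [0.4833, 0.2786, 0.1536]
ee_rot: [179.9, -0.0, 85.1]
contact_force: [0.3, 0.1, 0.2]
grip_width: -0.003
```

```bash
python3 -c "
from meas import *
rel([.487,.279,.127],85)"
```

```text
pos [0.4833 0.2786 0.1536] rot [ 1.7992e+02 -4.0000e-02  8.5090e+01] t 9.65 F [0.3 0.1 0.2] w -0.003
shift [0.022 0.12  0.887] turn [ 0.013 -0.007  0.015]
```

>>> arm_command(moves=[[[0, 0.1, 0.3, 0, 0, 0, 255], [0, 0.1, 0.6, 0, 0, 0, 255], [0, 0.1, 0.8, 0, 0, 0, 255], [0, 0.1, 0.9, 0, 0, 0, 255], [0, 0.1, 1, 0, 0, 0, 255]]])

```text
time: 10.07
tool_pos: [0.4866, 0.2781, 0.1242]
ee_rot: [179.9, 0.0, 85.1]
contact_force: [-5.1, -2.9, 20.8]
grip_width: 0.0
```

>>> arm_command(moves=[[[0, 0, 0.03, 0, 0, 0, 255], [0, 0, 0.06, 0, 0, 0, 255], [0, 0, 0.1, 0, 0, 0, 255], [0, 0, 0.13, 0, 0, 0, 255], [0, 0, 0.13, 0, 0, 0, 255]]])

```text
time: 10.48
tool_pos: [0.4875, 0.2784, 0.1242]
ee_rot: [179.9, 0.0, 85.1]
contact_force: [-6.7, -5.4, 22.9]
grip_width: 0.002
```

>>> arm_command(moves=[[[0, 0, -0.6, 0, 0, 0, 255], [0, 0, -1.5, 0, 0, 0, 0], [0, 0, -2.5, 0, 0, 0, 0], [0, 0, -3.5, 0, 0, 0, 0], [0, 0, -3.5, 0, 0, 0, 0]]])

```text
time: 10.9
tool_pos: [0.4896, 0.2799, 0.2308]
ee_rot: [179.4, -0.3, 85.1]
contact_force: [1.1, 0.2, 0.4]
grip_width: 0.564
```

>>> arm_command(moves=[[[0, 0, 0, 0, 0, 0, 0], [0, 0, 0, 0, 0, 0, 0], [0, 0, 0, 0, 0, 0, 0], [0, 0, 0, 0, 0, 0, 0], [0, 0, 0, 0, 0, 0, 0]]])

```text
time: 11.32
tool_pos: [0.4848, 0.2777, 0.2219]
ee_rot: [-179.8, 0.1, 85.1]
contact_force: [0.0, -0.7, 0.4]
grip_width: 0.998
```

```bash
python3 -c "
from meas import *
s=snap('scene','s8')
print(knob(s));s=snap('wrist','w8');print(knob(s),wheel(s))
cv2.imwrite('pics/c11.png',cv2.resize(s['color'][120:340,150:450],None,fx=2.6,fy=2.6)[:,:,::-1])"
```

```text
(array([0.49137282, 0.28060603]), 0.014768988825380802, np.float64(0.13918631831603734), array([0.49146434, 0.2791309 , 0.13767639]))
(array([0.48895392, 0.27997756]), 0.015805307775735855, np.float64(0.1401538769875612), array([0.48852134, 0.28070405, 0.13883522])) (array([0.52000239, 0.22028861, 0.08132657]), np.int64(96))
```

View pics/c11.png

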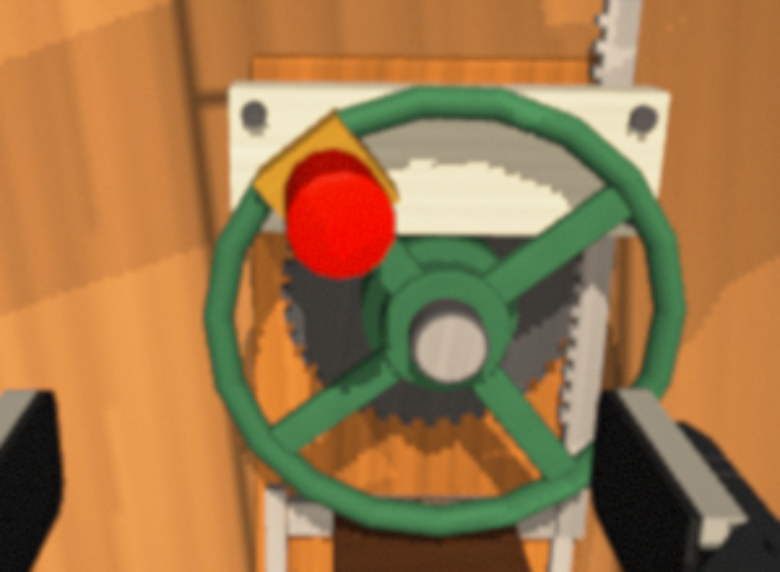

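>>> arm_command(moves=[[[-1.2, 0.1, -0.5, 0, 0, 0, 0], [-2.4, 0.1, -1, 0, 0, 0, 0], [-3.6, 0.2, -1.5, 0, 0, 0, 0], [-4.8, 0.3, -2, 0, 0, 0, 0], [-6, 0.4, -2.5, 0, 0, 0, 0]]])

```text
time: 11.83
tool_pos: [0.4819, 0.0964, 0.2992]
ee_rot: [-180.0, 0.0, 85.1]
contact_force: [1.2, -0.4, 0.5]
grip_width: 1.005
```

>>> arm_command(moves=[[[-1.2, 0, -0.5, 0, 0, 0, 0], [-2.4, 0, -1, 0, 0, 0, 0], [-3.6, 0, -1.5, 0, 0, 0, 0], [-4.8, 0.1, -2, 0, 0, 0, 0], [-6, 0.1, -2, 0, 0, 0, 0]]])

```text
time: 12.25
tool_pos: [0.4712, -0.084, 0.3627]
ee_rot: [179.6, 0.1, 85.1]
contact_force: [0.0, -0.7, 0.4]
grip_width: 0.999
```

>>> arm_command(moves=[[[-1.2, 0, 0, 0, 0, 0, 0], [-2.4, 0, 0, 0, 0, 0, 0], [-3.6, 0, 0, 0, 0, 0, 0], [-4.2, 0, 0, 0, 0, 0, 0], [-4.2, 0, 0, 0, 0, 0, 0]]])

```text
time: 12.67
tool_pos: [0.4583, -0.2109, 0.3581]
ee_rot: [-179.9, 0.1, 84.8]
contact_force: [-0.4, 0.2, 0.0]
grip_width: 1.001
```

>>> arm_command(moves=[[[0, 0, 0, 0, 0, 0, 0], [0, 0, 0, 0, 0, 0, 0], [0, 0, 0, 0, 0, 0, 0], [0, 0, 0, 0, 0, 0, 0], [0, 0, 0, 0, 0, 0, 0]]])

```text
time: 13.08
tool_pos: [0.4594, -0.2063, 0.3589]
ee_rot: [180.0, -0.0, 85.2]
contact_force: [-0.9, -0.4, -1.3]
grip_width: 1.001
```

```bash
python3 -c "
from meas import *
s=snap('wrist','w9');rel([.5,-.2,.35],85)"
```

```text
pos [ 0.4593 -0.2064  0.3589] rot [179.98   0.    85.18] t 13.13 F [-0.3  0.4 -0.2] w 1.0
shift [0.327 1.333 0.298] turn [0.003 0.    0.03 ]
```

View pics/w9.png

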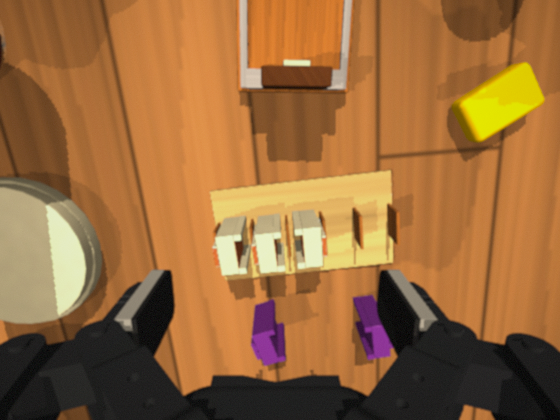

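```bash
cat > leaves.py <<'E'
from meas import *
import sys
def leaves(s,verbose=True):
    W=cloud(s);hsv=cv2.cvtColor(s['color'],cv2.COLOR_RGB2HSV);z=W[...,2]
    m=(hsv[...,1]<75)&(hsv[...,2]>120)&(z>.083)&(z<.1)&(W[...,0]>.3)&(W[...,0]<.8)&(W[...,1]<-.15)
    n,l,st,ct=cv2.connectedComponentsWithStats(m.astype(np.uint8))
    out=[]
    for i in range(1,n):
        if st[i,4]<100: continue
        P=W[l==i]; r=cv2.minAreaRect(P[:,:2].astype(np.float32)*1000)
        print(ct[i].round(),st[i,4],'mean',P.mean(0).round(4),'rect c',np.round(r[0],1),'size',np.round(r[1],1),'ang',round(r[2],1)); out.append(r)
    return out
if __name__=='__main__':
    leaves(dict(np.load(sys.argv[1])))
E
python3 leaves.py pics/w9.npz; python3 -c "
from h import *
s=np.load('pics/w9.npz');c=s['color'];cv2.imwrite('pics/c12.png',cv2.resize(c[160:380,200:410],None,fx=3.5,fy=2.7,interpolation=cv2.INTER_CUBIC)[:,:,::-1])"
```

```text
[311. 246.] 819 mean [ 0.4974 -0.3135  0.0929] rect c [ 496.9 -315.6] size [38.  56.2] ang 1.0
[267. 252.] 813 mean [ 0.4393 -0.3165  0.0929] rect c [ 439.7 -319. ] size [38.8 56.7] ang 1.9
[228. 254.] 813 mean [ 0.3877 -0.3153  0.0929] rect c [ 388.1 -317.8] size [39.3 56.4] ang 2.0
```

View pics/c12.png

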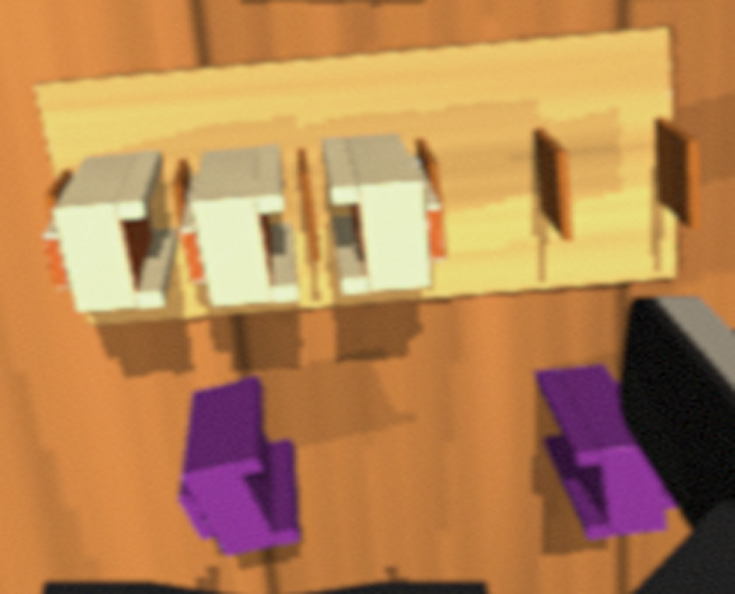

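```bash
cat > stop.py <<'E'
from meas import *
def stop(s,th=-5.3):
    W=cloud(s);t=np.radians(th);ex=np.array([np.cos(t),np.sin(t)]);ey=np.array([-np.sin(t),np.cos(t)])
    z=W[...,2];hsv=cv2.cvtColor(s['color'],cv2.COLOR_RGB2HSV)
    m=(z>.094)&(z<.106)&(W[...,0]>.43)&(W[...,0]<.56)&(W[...,1]>-.16)&(W[...,1]<-.05)
    lo=m&(hsv[...,1]<110)&(hsv[...,2]>120); dk=m&(hsv[...,2]<140)&(hsv[...,1]>100)
    for nm,k in (('panel',lo),('dark',dk)):
        P=W[k];a=P[:,:2]@ex;b=P[:,:2]@ey
        print(nm,k.sum(),'cx range',np.percentile(a,[1,99]).round(4),'cy',np.percentile(b,[1,50,99]).round(4),'z',np.median(P[:,2]).round(4))
    P=W[dk];r=cv2.minAreaRect(P[:,:2].astype(np.float32)*1000);print('rect',np.round(r[0],1),np.round(r[1],1),round(r[2],2))
for f in ('w2','w9','top0'):
    print(f);stop(dict(np.load(f'pics/{f}.npz')))
t=np.radians(-5.3);ex=np.array([np.cos(t),np.sin(t)]);ey=np.array([-np.sin(t),np.cos(t)]);c=np.array([.522,.2178]);print('axis',c@ex,c@ey)
E
python3 stop.py
```

```text
w2
panel 126 cx range [0.484  0.5154] cy [-0.0475 -0.0434 -0.0399] z 0.0989
dark 706 cx range [0.4596 0.5376] cy [-0.067  -0.0557 -0.0464] z 0.1009
rect [ 492.  -102.5] [21.4 79.6] 85.21
w9
panel 197 cx range [0.4594 0.5391] cy [-0.0681 -0.0448 -0.0407] z 0.0994
dark 1436 cx range [0.4606 0.537 ] cy [-0.0688 -0.0578 -0.0472] z 0.1012
rect [ 491.3 -103.6] [22.1 78.5] 84.64
top0
panel 30 cx range [0.4862 0.5142] cy [-0.0468 -0.0444 -0.0421] z 0.0979
dark 333 cx range [0.4593 0.5366] cy [-0.0695 -0.0584 -0.0478] z 0.0997
rect [ 490.5 -104.1] [22.4 78.4] 82.84
axis 0.4996499785064908 0.26508628591170713
```

Leaf C (311,246; x=0.497) has its hollow towards −x. Leaves B (267,252) and A (228,254) have theirs towards +x. The purple ones are outside the rack and are left alone. I'll take C first and approach at yaw 2 degrees.

>>> arm_command(moves=[[[-0.6, 0.2, 0.6, 0, 0, 1.1, 0], [-1.2, 0.4, 1.2, 0, 0, 2.2, 0], [-1.8, 0.6, 1.8, 0, 0, 3.3, 0], [-2.4, 0.8, 2.4, 0, 0, 4.4, 0], [-3, 1, 3, 0, 0, 5.5, 0]]])

```text
time: 13.55
tool_pos: [0.4817, -0.2999, 0.2682]
ee_rot: [180.0, -0.0, 51.8]
contact_force: [1.0, 0.8, -0.4]
grip_width: 1.004
```

```bash
python3 -c "
from h import *
rel([.494,-.3156,.16],1.7)"
```

```text
pos [ 0.4817 -0.2999  0.2682] rot [179.96  -0.    51.82] t 13.55 F [ 1.   0.8 -0.4] w 1.004
shift [-0.16   0.643  3.607] turn [ 5.000e-03 -3.000e-03  8.353e+00]
```

>>> arm_command(moves=[[[0, 0.1, 0.4, 0, 0, 1.1, 0], [-0.1, 0.3, 0.8, 0, 0, 2.2, 0], [-0.1, 0.4, 1.2, 0, 0, 3.3, 0], [-0.1, 0.5, 1.6, 0, 0, 4.4, 0], [-0.2, 0.6, 2, 0, 0, 5.5, 0]]])

```text
time: 13.97
tool_pos: [0.4924, -0.3148, 0.2082]
ee_rot: [-180.0, -0.0, 18.8]
contact_force: [-0.3, 0.4, 0.7]
grip_width: 0.998
```

>>> arm_command(moves=[[[0, 0, 0, 0, 0, 1.1, 0], [0, 0, 0, 0, 0, 2.2, 0], [0, 0, 0, 0, 0, 2.6, 0], [0, 0, 0, 0, 0, 2.6, 0], [0, 0, 0, 0, 0, 2.6, 0]]])

```text
time: 14.38
tool_pos: [0.492, -0.315, 0.2089]
ee_rot: [180.0, -0.0, 3.6]
contact_force: [-1.2, 0.4, -0.3]
grip_width: 0.998
```

```bash
python3 -c "
from h import *
rel([.494,-.3156,.16],1.7);snap('wrist','w10');snap('scene','s10')"; python3 leaves.py pics/w10.npz;python3 leaves.py pics/s10.npz
```

```text
pos [ 0.492  -0.315   0.2089] rot [ 1.8e+02 -1.0e-02  3.6e+00] t 14.38 F [-1.2  0.4 -0.3] w 0.998
shift [0.064 0.023 1.629] turn [ 0.001 -0.001  0.317]
[276. 192.] 2151 mean [ 0.498  -0.3155  0.0932] rect c [ 497.1 -316. ] size [39.8 55.5] ang 0.5
[275. 258.] 1803 mean [ 0.44   -0.3187  0.0932] rect c [ 439.9 -319.1] size [39.6 55.3] ang 1.9
[271. 311.] 1548 mean [ 0.3881 -0.3176  0.0932] rect c [ 388.5 -317.8] size [39.2 55.7] ang 2.3
[236. 168.] 114 mean [ 0.5002 -0.3104  0.0914] rect c [ 500.  -313.1] size [37.6 57. ] ang 0.9
```

View pics/w10.png

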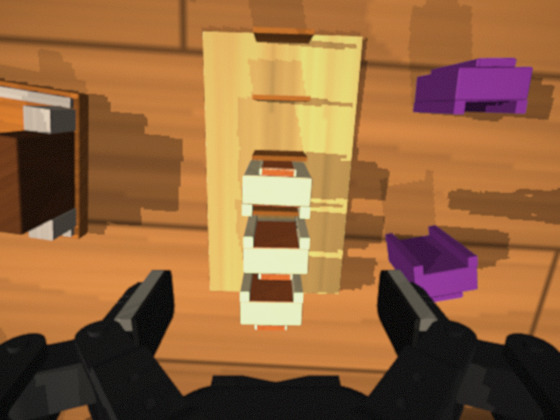

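>>> arm_command(moves=[[[0.07, 0.03, 0.8, 0, 0, 0.5, 0], [0.07, 0.03, 1.8, 0, 0, 0.5, 0], [0.07, 0.03, 2.8, 0, 0, 0.5, 0], [0.07, 0.03, 3.5, 0, 0, 0.5, 0], [0.07, 0.03, 4, 0, 0, 0.5, 0]]])

```text
time: 14.9
tool_pos: [0.4925, -0.3148, 0.0859]
ee_rot: [-179.9, 0.2, 0.5]
contact_force: [-0.5, 0.5, -0.0]
grip_width: 0.999
```

```bash
python3 -c "
from h import *
rel([.494,-.316,.036],.7)"
```

```text
pos [ 0.4925 -0.3148  0.0859] rot [-1.7985e+02  1.7000e-01  5.4000e-01] t 14.9 F [-0.5  0.5 -0. ] w 0.999
shift [0.053 0.043 1.664] turn [-0.024  0.029 -0.026]
```

>>> arm_command(moves=[[[0.05, 0.04, 0.5, 0, 0, 0, 0], [0.05, 0.04, 1, 0, 0, 0, 0], [0.05, 0.04, 1.4, 0, 0, 0, 0], [0.05, 0.04, 1.7, 0, 0, 0, 0], [0.05, 0.04, 1.7, 0, 0, 0, 0]]])

```text
time: 15.32
tool_pos: [0.4941, -0.3161, 0.0356]
ee_rot: [-179.8, 0.2, 0.5]
contact_force: [-0.6, 0.1, 0.1]
grip_width: 0.999
```

>>> arm_command(moves=[[[0, 0, 0, 0, 0, 0, 255], [0, 0, 0, 0, 0, 0, 255], [0, 0, 0, 0, 0, 0, 255], [0, 0, 0, 0, 0, 0, 255], [0, 0, 0, 0, 0, 0, 255]]], grip_force=50)

```text
time: 15.73
tool_pos: [0.4965, -0.3181, 0.0393]
ee_rot: [179.9, -0.1, 0.5]
contact_force: [0.7, -0.5, 2.5]
grip_width: 0.65
```

```bash
python3 -c "
from h import *
rel([.494,-.316,.036],.7);s=snap('wrist','w11')"
```

```text
pos [ 0.4965 -0.3181  0.0393] rot [ 1.799e+02 -1.300e-01  4.900e-01] t 15.73 F [ 0.7 -0.5  2.5] w 0.65
shift [-0.083 -0.072  0.108] turn [ 0.017 -0.021 -0.035]
```

View pics/w11.png

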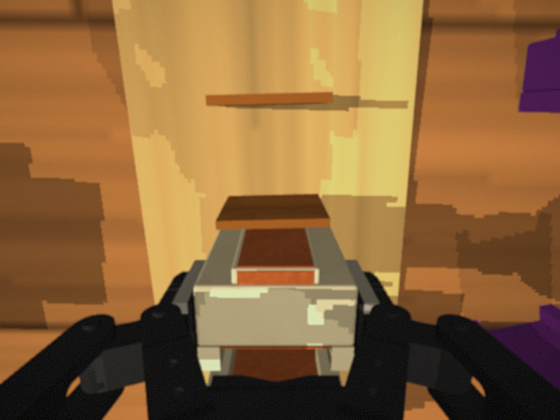

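>>> arm_command(moves=[[[0, 0, -0.6, 0, 0, 0, 255], [0, 0, -1.4, 0, 0, 0, 255], [0, 0, -2.4, 0, 0, 0, 255], [0, 0, -3.4, 0, 0, 0, 255], [0, 0, -4.4, 0, 0, 0, 255]]])

```text
time: 16.2
tool_pos: [0.4945, -0.3166, 0.1701]
ee_rot: [-179.9, 0.1, 0.5]
contact_force: [1.3, 0.1, -2.0]
grip_width: 0.65
```

>>> arm_command(moves=[[[0, -0.8, 0, 0, 0, -1, 255], [0, -1.6, 0, 0, 0, -2, 255], [0, -2.4, 0, 0, 0, -3, 255], [0, -3.2, 0, 0, 0, -4, 255], [0, -4, 0, 0, 0, -5, 255]]])

```text
time: 16.62
tool_pos: [0.4935, -0.196, 0.1692]
ee_rot: [-179.9, 0.0, 30.8]
contact_force: [-0.3, -0.8, -2.4]
grip_width: 0.646
```

```bash
python3 -c "
from h import *
rel([.4947,-.07,.165],84.7)"
```

```text
pos [ 0.4935 -0.196   0.1692] rot [-1.7993e+02  4.0000e-02  3.0760e+01] t 16.62 F [-0.3 -0.8 -2.4] w 0.646
shift [ 2.182 -3.589  0.141] turn [-1.30e-02  1.00e-03 -8.99e+00]
```

>>> arm_command(moves=[[[0.3, -0.5, 0, 0, 0, -1.1, 255], [0.6, -1, 0, 0, 0, -2.2, 255], [0.9, -1.5, 0, 0, 0, -3.3, 255], [1.2, -2, 0, 0, 0, -4.4, 255], [1.5, -2.5, 0, 0, 0, -5.5, 255]]])

```text
time: 17.03
tool_pos: [0.4943, -0.1088, 0.1691]
ee_rot: [-179.9, 0.0, 63.8]
contact_force: [0.3, 0.6, -2.3]
grip_width: 0.649
```

```bash
python3 -c "
from h import *
rel([.4947,-.07,.165],84.7)"
```

```text
pos [ 0.4943 -0.1088  0.1691] rot [-1.7992e+02  2.0000e-02  6.3820e+01] t 17.03 F [ 0.3  0.6 -2.3] w 0.649
shift [ 1.165 -0.559  0.138] turn [-0.013  0.    -3.48 ]
```

>>> arm_command(moves=[[[0.4, -0.2, 0, 0, 0, -1.1, 255], [0.8, -0.4, 0, 0, 0, -2.2, 255], [1.16, -0.56, 0, 0, 0, -3.3, 255], [1.16, -0.56, 0, 0, 0, -3.48, 255], [1.16, -0.56, 0, 0, 0, -3.48, 255]]])

```text
time: 17.45
tool_pos: [0.4951, -0.0709, 0.1693]
ee_rot: [-179.9, 0.0, 84.3]
contact_force: [-0.1, 0.3, -2.3]
grip_width: 0.647
```

>>> arm_command(moves=[[[0, 0, 0, 0, 0, 0, 255], [0, 0, 0, 0, 0, 0, 255], [0, 0, 0, 0, 0, 0, 255], [0, 0, 0, 0, 0, 0, 255], [0, 0, 0, 0, 0, 0, 255]]])

```text
time: 17.87
tool_pos: [0.4956, -0.0717, 0.1697]
ee_rot: [-180.0, 0.0, 84.3]
contact_force: [-0.7, 0.3, -2.0]
grip_width: 0.652
```

```bash
python3 -c "
from h import *
rel([.4947,-.07,.055],84.7);snap('wrist','w12');snap('scene','s12')"
```

```text
pos [ 0.4956 -0.0717  0.1697] rot [-1.7999e+02  1.0000e-02  8.4300e+01] t 17.87 F [-0.7  0.3 -2. ] w 0.652
shift [ 0.053 -0.036  3.825] turn [-0.001  0.001 -0.067]
```

View pics/w12.png

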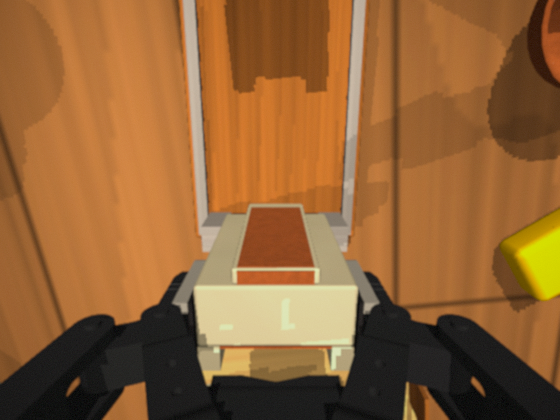

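View pics/s12.png

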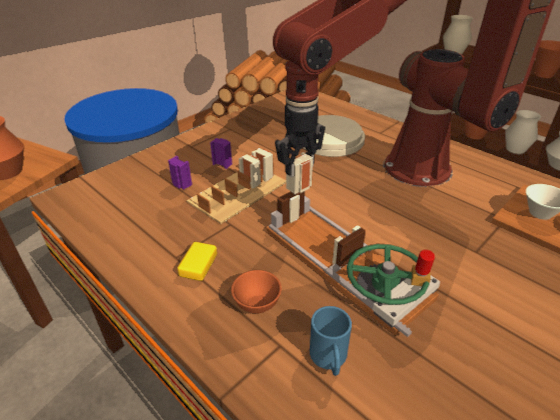

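```bash
cat > held.py <<'E'
from meas import *
import sys
s=dict(np.load(sys.argv[1]));zl=float(sys.argv[2]);W=cloud(s);hsv=cv2.cvtColor(s['color'],cv2.COLOR_RGB2HSV);z=W[...,2]
P=W[(hsv[...,1]<90)&(hsv[...,2]>120)&(abs(z-zl)<.02)&(W[...,0]>.4)]
zt=np.percentile(P[:,2],90);P=P[abs(P[:,2]-zt)<.005]
t=np.radians(-5.3);ex=np.array([np.cos(t),np.sin(t)]);ey=np.array([-np.sin(t),np.cos(t)])
print('top z',zt,len(P),'cx',np.percentile(P[:,:2]@ex,[1,99]).round(4),'cy',np.percentile(P[:,:2]@ey,[1,50,99]).round(4))
r=cv2.minAreaRect(P[:,:2].astype(np.float32)*1000);print('rect',np.round(r[0],1),np.round(r[1],1),round(r[2],2))
p=bot.sense()['tool_pos'];print('tcp c',p[:2]@ex,p[:2]@ey)
E
python3 held.py pics/w12.npz .225
```

```text
top z 0.22439984866407686 11589 cx [0.469  0.5314] cy [-0.043  -0.0213 -0.0049]
rect [495.7 -70.6] [40.9 68.5] 84.36
tcp c 0.5001513441134715 -0.025391068810562762
```

>>> arm_command(moves=[[[0.05, -0.03, 0.7, 0, 0, -0.06, 255], [0.05, -0.03, 1.5, 0, 0, -0.06, 255], [0.05, -0.03, 2.3, 0, 0, -0.06, 255], [0.05, -0.03, 3, 0, 0, -0.06, 255], [0.05, -0.03, 3.5, 0, 0, -0.06, 255]]])

```text
time: 18.38
tool_pos: [0.4936, -0.0693, 0.0627]
ee_rot: [-179.8, -0.0, 84.7]
contact_force: [0.4, -0.2, -2.4]
grip_width: 0.65
```

>>> arm_command(moves=[[[0, 0, 0.15, 0, 0, 0, 255], [0, 0, 0.3, 0, 0, 0, 255], [0, 0, 0.45, 0, 0, 0, 255], [0, 0, 0.5, 0, 0, 0, 255], [0, 0, 0.5, 0, 0, 0, 255]]])

```text
time: 18.8
tool_pos: [0.4962, -0.0701, 0.0513]
ee_rot: [179.9, 0.0, 84.7]
contact_force: [-0.2, -0.1, -0.6]
grip_width: 0.652
```

>>> arm_command(moves=[[[-0.05, 0, 0, 0, 0, 0, 255], [-0.1, 0, 0, 0, 0, 0, 255], [-0.15, 0, 0, 0, 0, 0, 255], [-0.15, 0, 0, 0, 0, 0, 255], [-0.15, 0, 0, 0, 0, 0, 255]]])

```text
time: 19.22
tool_pos: [0.496, -0.0735, 0.0512]
ee_rot: [179.8, -0.1, 84.7]
contact_force: [0.1, 5.2, 6.7]
grip_width: 0.649
```

>>> arm_command(moves=[[[0.05, 0, 0, 0, 0, 0, 0], [0.05, 0, 0, 0, 0, 0, 0], [0.05, 0, 0, 0, 0, 0, 0], [0.05, 0, 0, 0, 0, 0, 0], [0.05, 0, 0, 0, 0, 0, 0]]])

```text
time: 19.63
tool_pos: [0.4944, -0.0729, 0.0496]
ee_rot: [-180.0, 0.0, 84.7]
contact_force: [-0.4, -0.6, 0.2]
grip_width: 0.998
```

>>> arm_command(moves=[[[0, 0, -0.8, 0, 0, 0, 0], [0, 0, -2, 0, 0, 0, 0], [0, 0, -3.2, 0, 0, 0, 0], [0, 0, -4.4, 0, 0, 0, 0], [0, 0, -5.6, 0, 0, 0, 0]]])

```text
time: 20.05
tool_pos: [0.4941, -0.0727, 0.2192]
ee_rot: [-180.0, 0.0, 84.7]
contact_force: [1.1, 0.1, -0.6]
grip_width: 0.999
```

>>> arm_command(moves=[[[0, 0, -0.8, 0, 0, 0, 0], [0, 0, -0.8, 0, 0, 0, 0], [0, 0, -0.8, 0, 0, 0, 0], [0, 0, -0.8, 0, 0, 0, 0], [0, 0, -0.8, 0, 0, 0, 0]]])

```text
time: 20.47
tool_pos: [0.4933, -0.0723, 0.2396]
ee_rot: [-179.8, -0.0, 84.7]
contact_force: [-0.0, -1.1, -1.2]
grip_width: 1.0
```

```bash
python3 -c "
from h import *
rel([.443,-.319,.17],182);snap('wrist','w13')"; python3 held.py pics/w13.npz .104;python3 leaves.py pics/w13.npz
```

```text
pos [ 0.4933 -0.0723  0.2396] rot [-1.7977e+02 -4.0000e-02  8.4720e+01] t 20.47 F [-0.  -1.1 -1.2] w 1.0
shift [-8.343 -0.903  2.317] turn [ -0.023  -0.037 -16.213]
top z 0.1059830483561012 1989 cx [0.4734 0.5282] cy [-0.0459 -0.0253 -0.01  ]
rect [501.6 -75. ] [44.6 67.9] 79.78
tcp c 0.49781691128552735 -0.026443725660945997
```

View pics/w13.png

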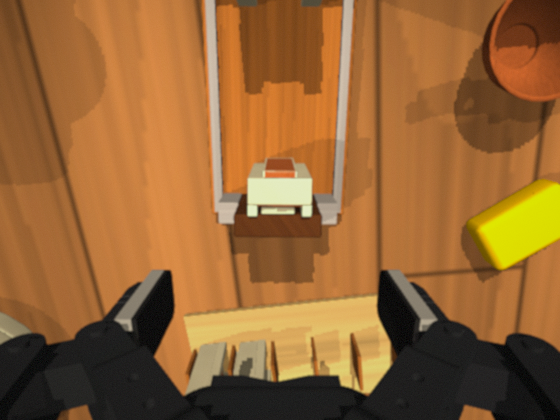

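>>> arm_command(moves=[[[-0.6, 0, 0, 0, 0, -1.1, 0], [-1.2, 0, 0, 0, 0, -2.2, 0], [-1.8, -0.1, 0, 0, 0, -3.3, 0], [-2.4, -0.2, 0, 0, 0, -4.4, 0], [-3, -0.3, 0, 0, 0, -5.5, 0]]])

```text
time: 20.93
tool_pos: [0.4763, -0.1617, 0.2398]
ee_rot: [-179.9, -0.2, 118.1]
contact_force: [-0.6, 0.3, -0.3]
grip_width: 1.0
```

```bash
python3 -c "
from h import *
rel([.443,-.319,.19],182)"
```

```text
pos [ 0.4763 -0.1617  0.2398] rot [-1.7988e+02 -1.6000e-01  1.1807e+02] t 20.93 F [-0.6  0.3 -0.3] w 1.0
shift [-4.11  -3.442  1.655] turn [-3.0000e-03 -3.6000e-02 -1.0655e+01]
```

>>> arm_command(moves=[[[-0.5, -0.4, 0, 0, 0, -1.1, 0], [-1, -0.8, 0.1, 0, 0, -2.2, 0], [-1.5, -1.2, 0.2, 0, 0, -3.3, 0], [-2, -1.6, 0.3, 0, 0, -4.4, 0], [-2.5, -2, 0.5, 0, 0, -5.5, 0]]])

```text
time: 21.35
tool_pos: [0.4585, -0.2563, 0.2253]
ee_rot: [180.0, -0.1, 151.1]
contact_force: [0.1, 0.2, -0.3]
grip_width: 0.994
```

```bash
python3 -c "
from h import *
rel([.443,-.319,.19],182)"
```

```text
pos [ 0.4585 -0.2563  0.2253] rot [ 1.7998e+02 -1.2000e-01  1.5105e+02] t 21.35 F [ 0.1  0.2 -0.3] w 0.994
shift [-0.563 -2.078  1.176] turn [ 0.008 -0.018 -5.158]
```

>>> arm_command(moves=[[[-0.1, -0.4, 0.2, 0, 0, -1.1, 0], [-0.2, -0.8, 0.4, 0, 0, -2.2, 0], [-0.3, -1.3, 0.6, 0, 0, -3.3, 0], [-0.4, -1.7, 0.8, 0, 0, -4.4, 0], [-0.56, -2.08, 1, 0, 0, -5.15, 0]]])

```text
time: 21.77
tool_pos: [0.442, -0.3182, 0.1944]
ee_rot: [179.8, -0.2, -178.1]
contact_force: [-0.1, -0.2, 0.9]
grip_width: 0.999
```

>>> arm_command(moves=[[[0, 0, 0, 0, 0, 0, 0], [0, 0, 0, 0, 0, 0, 0], [0, 0, 0, 0, 0, 0, 0], [0, 0, 0, 0, 0, 0, 0], [0, 0, 0, 0, 0, 0, 0]]])

```text
time: 22.18
tool_pos: [0.4437, -0.3178, 0.1971]
ee_rot: [-180.0, 0.0, -178.4]
contact_force: [-0.3, -0.2, 0.5]
grip_width: 0.996
```

```bash
python3 -c "
from h import *
rel([.443,-.319,.036],182);snap('wrist','w14')"; python3 leaves.py pics/w14.npz
```

```text
pos [ 0.4437 -0.3178  0.1971] rot [-1.7999e+02  2.0000e-02 -1.7837e+02] t 22.18 F [-0.3 -0.2  0.5] w 0.996
shift [ 0.026 -0.039  5.369] turn [-0.001  0.003 -0.061]
[278. 129.] 2715 mean [ 0.387  -0.3176  0.0932] rect c [ 387.7 -318.1] size [39.3 55.6] ang 3.5
[275. 197.] 2311 mean [ 0.4387 -0.3187  0.0931] rect c [ 439.6 -318.9] size [39.7 55.6] ang 2.8
```

View pics/w14.png

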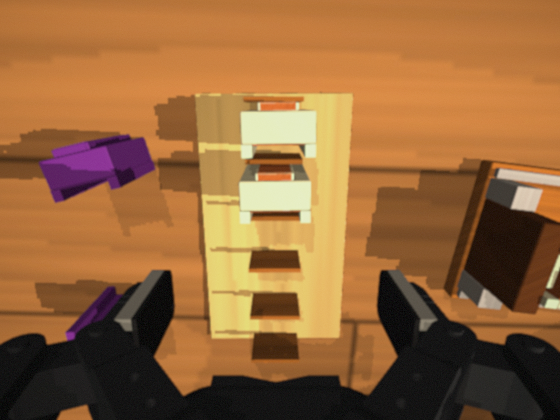

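```bash
python3 -c "
from meas import *
s=dict(np.load('pics/w9.npz'));W=cloud(s);h=cv2.cvtColor(s['color'],cv2.COLOR_RGB2HSV)
m=(h[...,0]>130)&(h[...,0]<160)&(h[...,1]>100)
n,l,st,ct=cv2.connectedComponentsWithStats(m.astype(np.uint8))
for i in range(1,n):
  if st[i,4]>200: P=W[l==i];print(ct[i],np.nanmin(P,0),np.nanmax(P,0))"
```

```text
[371.96731154 328.34289526] [ 0.50064698 -0.5052861   0.00115118] [ 0.60780178 -0.21627401  0.41044843]
[267.5292249  334.88564168] [ 0.4019527  -0.50204418  0.00185137] [ 0.44862717 -0.44135499  0.08750249]
```

>>> arm_command(moves=[[[0.02, -0.04, 0.8, 0, 0, -0.1, 0], [0.02, -0.04, 1.8, 0, 0, -0.15, 0], [0.02, -0.04, 2.8, 0, 0, -0.15, 0], [0.02, -0.04, 3.5, 0, 0, -0.15, 0], [0.02, -0.04, 3.7, 0, 0, -0.15, 0]]])

```text
time: 22.65
tool_pos: [0.4404, -0.3169, 0.0818]
ee_rot: [179.7, -0.3, -177.5]
contact_force: [-1.0, 0.4, -0.2]
grip_width: 0.999
```

```bash
python3 -c "
from h import *
rel([.4426,-.319,.036],182.5)"
```

```text
pos [ 0.4404 -0.3169  0.0818] rot [ 179.69   -0.3  -177.46] t 22.65 F [-1.   0.4 -0.2] w 0.999
shift [-0.078 -0.083  1.527] turn [ 0.052 -0.05   0.006]
```

>>> arm_command(moves=[[[0.01, 0, 0.5, 0, 0, 0, 0], [0.01, 0, 1, 0, 0, 0, 0], [0.01, 0, 1.4, 0, 0, 0, 0], [0.01, 0, 1.67, 0, 0, 0, 0], [0.01, 0, 1.67, 0, 0, 0, 0]]])

```text
time: 23.07
tool_pos: [0.4417, -0.3187, 0.0344]
ee_rot: [179.9, -0.1, -177.5]
contact_force: [-0.5, -0.5, -0.6]
grip_width: 1.001
```

>>> arm_command(moves=[[[0, 0, 0, 0, 0, 0, 255], [0, 0, 0, 0, 0, 0, 255], [0, 0, 0, 0, 0, 0, 255], [0, 0, 0, 0, 0, 0, 255], [0, 0, 0, 0, 0, 0, 255]]], grip_force=50)

```text
time: 23.48
tool_pos: [0.4435, -0.3205, 0.0371]
ee_rot: [-179.9, 0.1, -177.5]
contact_force: [0.7, -0.5, 2.4]
grip_width: 0.65
```

>>> arm_command(moves=[[[0, 0, -0.6, 0, 0, 0, 255], [0, 0, -1.4, 0, 0, 0, 255], [0, 0, -2.4, 0, 0, 0, 255], [0, 0, -3.4, 0, 0, 0, 255], [0, 0, -4.4, 0, 0, 0, 255]]])

```text
time: 23.9
tool_pos: [0.4417, -0.3189, 0.1682]
ee_rot: [179.9, -0.1, -177.5]
contact_force: [1.0, 0.0, -2.6]
grip_width: 0.648
```

```bash
python3 -c "
from h import *
ey=np.array([.0924,.9957]);ex=np.array([.9957,-.0924]);g=ex*.499+ey*.012;print(g)
rel([*g,.17],84.7);snap('scene','s14')"
```

```text
[ 0.4979631 -0.0341592]
pos [ 0.4417 -0.3189  0.1682] rot [ 1.7993e+02 -8.0000e-02 -1.7747e+02] t 23.9 F [ 1.   0.  -2.6] w 0.648
shift [-2.292  9.4   -0.052] turn [-3.0000e-03 -2.0000e-02  1.6305e+01]
```

View pics/s14.png

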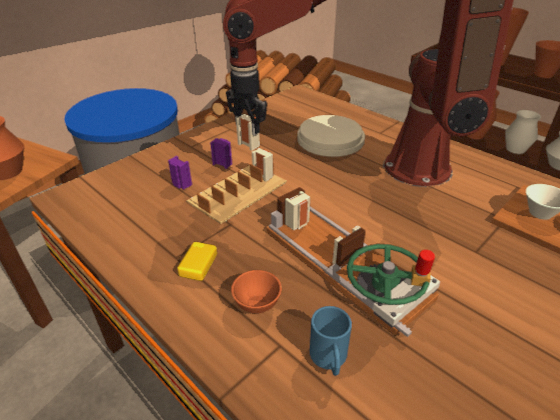

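>>> arm_command(moves=[[[-0.1, 0.7, 0, 0, 0, 1.1, 255], [-0.2, 1.4, 0, 0, 0, 2.2, 255], [-0.3, 2.1, 0, 0, 0, 3.3, 255], [-0.4, 2.8, 0, 0, 0, 4.4, 255], [-0.5, 3.5, 0, 0, 0, 5.5, 255]]])

```text
time: 24.37
tool_pos: [0.4522, -0.2128, 0.1668]
ee_rot: [-180.0, -0.1, 149.2]
contact_force: [0.4, -0.1, -1.9]
grip_width: 0.649
```

```bash
python3 -c "
from h import *
rel([.498,-.0342,.17],84.7)"
```

```text
pos [ 0.4522 -0.2128  0.1668] rot [-1.8000e+02 -7.0000e-02  1.4918e+02] t 24.37 F [ 0.4 -0.1 -1.9] w 0.649
shift [ 1.739  5.896 -0.104] turn [-6.0000e-03 -1.0000e-02  1.0746e+01]
```

>>> arm_command(moves=[[[0.2, 0.6, 0, 0, 0, 1.1, 255], [0.4, 1.2, 0, 0, 0, 2.2, 255], [0.6, 1.8, 0, 0, 0, 3.3, 255], [0.8, 2.4, 0, 0, 0, 4.4, 255], [1, 3, -0.1, 0, 0, 5.5, 255]]])

```text
time: 24.78
tool_pos: [0.4716, -0.12, 0.1693]
ee_rot: [-179.9, -0.1, 116.2]
contact_force: [0.1, 0.5, -1.4]
grip_width: 0.647
```

```bash
python3 -c "
from h import *
rel([.498,-.0342,.17],84.7)"
```

```text
pos [ 0.4716 -0.12    0.1693] rot [-1.799e+02 -1.000e-01  1.162e+02] t 24.78 F [ 0.1  0.5 -1.4] w 0.647
shift [ 2.176  2.053 -0.024] turn [-0.021 -0.012  5.249]
```

>>> arm_command(moves=[[[0.45, 0.4, 0, 0, 0, 1.1, 255], [0.9, 0.8, 0, 0, 0, 2.2, 255], [1.35, 1.2, 0, 0, 0, 3.3, 255], [1.8, 1.6, 0, 0, 0, 4.4, 255], [2.17, 2.05, 0, 0, 0, 5.25, 255]]])

```text
time: 25.2
tool_pos: [0.4977, -0.0344, 0.1697]
ee_rot: [-179.9, -0.0, 84.7]
contact_force: [-0.3, 1.4, -2.2]
grip_width: 0.648
```

>>> arm_command(moves=[[[0, 0, 0, 0, 0, 0, 255], [0, 0, 0, 0, 0, 0, 255], [0, 0, 0, 0, 0, 0, 255], [0, 0, 0, 0, 0, 0, 255], [0, 0, 0, 0, 0, 0, 255]]])

```text
time: 25.62
tool_pos: [0.4982, -0.0363, 0.1705]
ee_rot: [-180.0, 0.0, 85.0]
contact_force: [0.4, -1.0, -1.7]
grip_width: 0.65
```

```bash
python3 -c "
from h import *
rel([.498,-.0342,.05],84.7);snap('wrist','w15')"; python3 held.py pics/w15.npz .225
```

```text
pos [ 0.4982 -0.0363  0.1705] rot [-1.7998e+02  1.0000e-02  8.5000e+01] t 25.62 F [ 0.4 -1.  -1.7] w 0.65
shift [ 0.07  -0.012  4.017] turn [-0.004  0.002  0.05 ]
top z 0.22722224157526633 12104 cx [0.4687 0.5298] cy [-0.0052  0.0163  0.0327]
rect [498.5 -32.8] [40.7 68.6] 84.66
tcp c 0.49954977138535966 0.009897757669019727
```

View pics/w15.png

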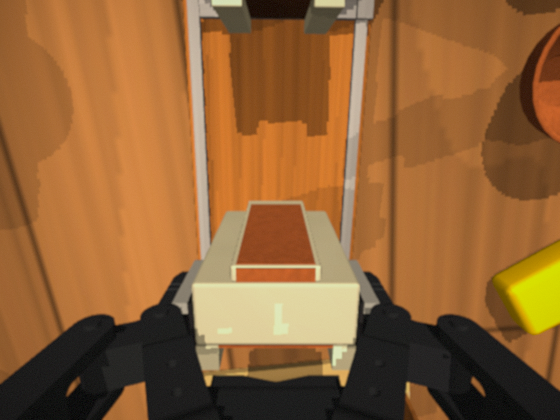

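>>> arm_command(moves=[[[0.05, 0, 0.7, 0, 0, 0, 255], [0.05, 0, 1.5, 0, 0, 0, 255], [0.05, 0, 2.3, 0, 0, 0, 255], [0.05, 0, 3, 0, 0, 0, 255], [0.05, 0, 3.6, 0, 0, 0, 255]]])

```text
time: 26.08
tool_pos: [0.4979, -0.0345, 0.0612]
ee_rot: [-179.9, -0.0, 85.0]
contact_force: [-0.2, -0.9, -2.4]
grip_width: 0.648
```

>>> arm_command(moves=[[[0, 0, 0.15, 0, 0, 0, 255], [0, 0, 0.3, 0, 0, 0, 255], [0, 0, 0.4, 0, 0, 0, 255], [0, 0, 0.45, 0, 0, 0, 255], [0, 0, 0.45, 0, 0, 0, 255]]])

```text
time: 26.5
tool_pos: [0.4996, -0.0343, 0.0501]
ee_rot: [179.9, 0.0, 85.0]
contact_force: [1.2, -0.3, -1.9]
grip_width: 0.65
```

>>> arm_command(moves=[[[-0.06, 0, 0, 0, 0, 0, 255], [-0.12, 0, 0, 0, 0, 0, 255], [-0.18, 0, 0, 0, 0, 0, 255], [-0.24, 0, 0, 0, 0, 0, 255], [-0.24, 0, 0, 0, 0, 0, 255]]])

```text
time: 26.92
tool_pos: [0.4983, -0.0415, 0.0495]
ee_rot: [180.0, -0.0, 85.0]
contact_force: [-0.0, -0.7, -2.8]
grip_width: 0.65
```

>>> arm_command(moves=[[[0, 0, 0.05, 0, 0, 0, 255], [0, 0, 0.1, 0, 0, 0, 255], [-0.04, 0, 0.13, 0, 0, 0, 255], [-0.08, 0, 0.13, 0, 0, 0, 255], [-0.1, 0, 0.13, 0, 0, 0, 255]]])

```text
time: 27.33
tool_pos: [0.4986, -0.0416, 0.049]
ee_rot: [-179.9, -0.3, 84.9]
contact_force: [-6.1, 13.6, 22.0]
grip_width: 0.651
```

>>> arm_command(moves=[[[0.06, 0, -0.08, 0, 0, 0, 255], [0.06, 0, -0.08, 0, 0, 0, 0], [0.06, 0, -0.08, 0, 0, 0, 0], [0.06, 0, -0.08, 0, 0, 0, 0], [0.06, 0, -0.08, 0, 0, 0, 0]]])

```text
time: 27.75
tool_pos: [0.4978, -0.0427, 0.0474]
ee_rot: [-180.0, 0.0, 85.0]
contact_force: [0.5, 0.0, 0.3]
grip_width: 1.001
```

>>> arm_command(moves=[[[0, 0, 0, 0, 0, 0, 0], [0, 0, -1, 0, 0, 0, 0], [0, 0, -2.2, 0, 0, 0, 0], [0, 0, -3.4, 0, 0, 0, 0], [0, 0, -4.6, 0, 0, 0, 0]]])

```text
time: 28.17
tool_pos: [0.4973, -0.0425, 0.1865]
ee_rot: [-179.9, -0.0, 85.0]
contact_force: [0.5, -0.6, 0.8]
grip_width: 0.999
```

>>> arm_command(moves=[[[0, 0, -1, 0, 0, 0, 0], [0, 0, -1.8, 0, 0, 0, 0], [0, 0, -1.8, 0, 0, 0, 0], [0, 0, -1.8, 0, 0, 0, 0], [0, 0, -1.8, 0, 0, 0, 0]]])

```text
time: 28.58
tool_pos: [0.4972, -0.0424, 0.2385]
ee_rot: [-179.9, -0.0, 85.0]
contact_force: [0.1, -0.4, -0.3]
grip_width: 1.003
```

```bash
python3 -c "
from h import *
rel([.391,-.318,.19],182.5);snap('wrist','w16')"; python3 held.py pics/w16.npz .104
```

```text
pos [ 0.4972 -0.0424  0.2385] rot [-1.7989e+02 -1.0000e-02  8.5020e+01] t 28.58 F [ 0.1 -0.4 -0.3] w 1.003
shift [-9.461 -2.727  1.62 ] turn [-1.1000e-02 -1.6000e-02 -1.6247e+01]
top z 0.10594317205828246 3933 cx [0.4706 0.5286] cy [-0.0453 -0.0042  0.1448]
rect [502.9   2.6] [197.8  76.1] 84.53
tcp c 0.4984975456180737 0.0038118562759356348
```

View pics/w16.png

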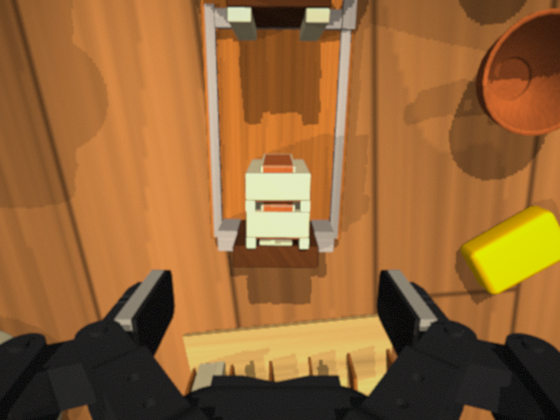

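>>> arm_command(moves=[[[-0.7, -0.1, 0, 0, 0, -1.1, 0], [-1.4, -0.2, 0, 0, 0, -2.2, 0], [-2.1, -0.4, 0, 0, 0, -3.3, 0], [-2.8, -0.6, 0, 0, 0, -4.4, 0], [-3.5, -0.8, 0, 0, 0, -5.5, 0]]])

```text
time: 29.05
tool_pos: [0.4632, -0.1452, 0.237]
ee_rot: [-179.8, -0.2, 118.4]
contact_force: [-0.1, 0.8, -0.5]
grip_width: 0.998
```

```bash
python3 -c "
from h import *
rel([.391,-.318,.19],182.7)"
```

```text
pos [ 0.4632 -0.1452  0.237 ] rot [-179.84   -0.22  118.37] t 29.05 F [-0.1  0.8 -0.5] w 0.998
shift [-3.931 -4.851  1.567] turn [-4.0000e-03 -4.8000e-02 -1.0722e+01]
```

>>> arm_command(moves=[[[-0.5, -0.6, 0.1, 0, 0, -1.1, 0], [-1, -1.2, 0.2, 0, 0, -2.2, 0], [-1.5, -1.8, 0.3, 0, 0, -3.3, 0], [-2, -2.4, 0.4, 0, 0, -4.4, 0], [-2.5, -3, 0.5, 0, 0, -5.5, 0]]])

```text
time: 29.47
tool_pos: [0.419, -0.2535, 0.222]
ee_rot: [180.0, -0.3, 151.4]
contact_force: [0.6, -0.4, -0.9]
grip_width: 1.001
```

```bash
python3 -c "
from h import *
rel([.391,-.318,.19],182.7)"
```

```text
pos [ 0.419  -0.2535  0.222 ] rot [179.95  -0.26 151.35] t 29.47 F [ 0.6 -0.4 -0.9] w 1.001
shift [-0.217 -2.334  1.062] turn [ 0.02  -0.04  -5.225]
```

>>> arm_command(moves=[[[0, -0.5, 0.2, 0, 0, -1.1, 0], [-0.1, -1, 0.4, 0, 0, -2.2, 0], [-0.1, -1.5, 0.6, 0, 0, -3.3, 0], [-0.2, -2, 0.8, 0, 0, -4.4, 0], [-0.2, -2.33, 1, 0, 0, -5.2, 0]]])

```text
time: 29.88
tool_pos: [0.3906, -0.3177, 0.1919]
ee_rot: [179.8, -0.2, -177.5]
contact_force: [1.0, 0.1, 0.1]
grip_width: 1.001
```

>>> arm_command(moves=[[[0, 0, 0, 0, 0, 0, 0], [0, 0, 0, 0, 0, 0, 0], [0, 0, 0, 0, 0, 0, 0], [0, 0, 0, 0, 0, 0, 0], [0, 0, 0, 0, 0, 0, 0]]])

```text
time: 30.3
tool_pos: [0.3926, -0.317, 0.1949]
ee_rot: [-180.0, 0.0, -177.8]
contact_force: [-0.0, 0.4, 0.2]
grip_width: 0.998
```

```bash
python3 -c "
from h import *
rel([.391,-.318,.036],182.7);snap('wrist','w17')"; python3 leaves.py pics/w17.npz
```

```text
pos [ 0.3926 -0.317   0.1949] rot [-1.7999e+02  2.0000e-02 -1.7777e+02] t 30.3 F [-0.   0.4  0.2] w 0.998
shift [ 0.055 -0.031  5.297] turn [-0.001  0.003 -0.078]
[275. 197.] 2353 mean [ 0.3868 -0.3175  0.0931] rect c [ 387.6 -317.7] size [39.9 55.4] ang 1.9
```

View pics/w17.png

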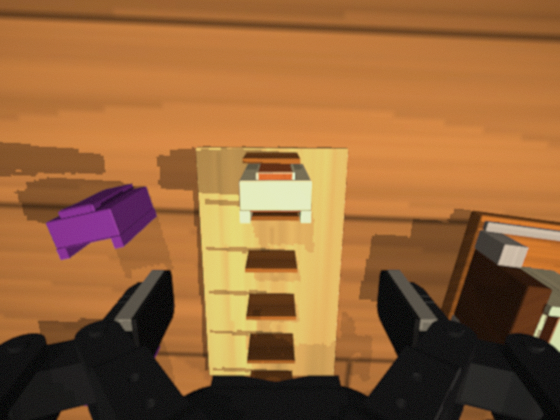

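>>> arm_command(moves=[[[0.06, -0.03, 0.8, 0, 0, 0, 0], [0.06, -0.03, 1.8, 0, 0, 0, 0], [0.06, -0.03, 2.8, 0, 0, 0, 0], [0.06, -0.03, 3.5, 0, 0, 0, 0], [0.06, -0.03, 4.2, 0, 0, 0, 0]]])

```text
time: 30.77
tool_pos: [0.3903, -0.3178, 0.0675]
ee_rot: [180.0, -0.0, -177.8]
contact_force: [-0.3, 0.9, -0.0]
grip_width: 1.003
```

>>> arm_command(moves=[[[0, 0, 0.3, 0, 0, 0, 0], [0, 0, 0.6, 0, 0, 0, 0], [0, 0, 0.9, 0, 0, 0, 0], [0, 0, 1.1, 0, 0, 0, 0], [0, 0, 1.1, 0, 0, 0, 0]]])

```text
time: 31.18
tool_pos: [0.3902, -0.3182, 0.0351]
ee_rot: [180.0, -0.0, -177.8]
contact_force: [0.2, 0.5, 0.5]
grip_width: 1.005
```

>>> arm_command(moves=[[[0, 0, 0, 0, 0, 0, 255], [0, 0, 0, 0, 0, 0, 255], [0, 0, 0, 0, 0, 0, 255], [0, 0, 0, 0, 0, 0, 255], [0, 0, 0, 0, 0, 0, 255]]], grip_force=50)

```text
time: 31.6
tool_pos: [0.3912, -0.3193, 0.0369]
ee_rot: [-179.9, 0.1, -177.8]
contact_force: [0.5, 0.3, 3.8]
grip_width: 0.654
```

>>> arm_command(moves=[[[0, 0, -0.6, 0, 0, 0, 255], [0, 0, -1.4, 0, 0, 0, 255], [0, 0, -2.4, 0, 0, 0, 255], [0, 0, -3.4, 0, 0, 0, 255], [0, 0, -4.4, 0, 0, 0, 255]]])

```text
time: 32.02
tool_pos: [0.3896, -0.3177, 0.1681]
ee_rot: [179.9, -0.1, -177.8]
contact_force: [1.2, -1.0, -2.5]
grip_width: 0.65
```

```bash
python3 -c "
from h import *
ey=np.array([.0924,.9957]);ex=np.array([.9957,-.0924]);g=ex*.499+ey*.046;print(g)
rel([*g,.17],84.7);"
```

```text
[ 5.011047e-01 -3.054000e-04]
pos [ 0.3896 -0.3177  0.1681] rot [ 1.7992e+02 -8.0000e-02 -1.7777e+02] t 32.02 F [ 1.2 -1.  -2.5] w 0.65
shift [-4.126 10.426 -0.054] turn [-1.0000e-03 -2.1000e-02  1.6255e+01]
```

>>> arm_command(moves=[[[-0.2, 0.7, 0, 0, 0, 1.1, 255], [-0.4, 1.4, 0, 0, 0, 2.2, 255], [-0.6, 2.1, 0, 0, 0, 3.3, 255], [-0.8, 2.8, 0, 0, 0, 4.4, 255], [-1, 3.5, 0, 0, 0, 5.5, 255]]])

```text
time: 32.43
tool_pos: [0.4157, -0.2111, 0.1671]
ee_rot: [-180.0, -0.1, 148.9]
contact_force: [0.2, 0.3, -2.4]
grip_width: 0.652
```

```bash
python3 -c "
from h import *
rel([.5011,-.0003,.17],84.7)"
```

```text
pos [ 0.4157 -0.2111  0.1671] rot [-1.8000e+02 -7.0000e-02  1.4888e+02] t 32.43 F [ 0.2  0.3 -2.4] w 0.652
shift [ 1.195  7.487 -0.096] turn [-6.0000e-03 -9.0000e-03  1.0696e+01]
```

>>> arm_command(moves=[[[0.15, 0.8, 0, 0, 0, 1.1, 255], [0.3, 1.6, 0, 0, 0, 2.2, 255], [0.45, 2.4, 0, 0, 0, 3.3, 255], [0.6, 3.2, 0, 0, 0, 4.4, 255], [0.7, 4, -0.1, 0, 0, 5.5, 255]]])

```text
time: 32.85
tool_pos: [0.4584, -0.0969, 0.1694]
ee_rot: [-179.9, -0.1, 115.9]
contact_force: [0.4, -0.8, -2.3]
grip_width: 0.649
```

```bash
python3 -c "
from h import *
rel([.5011,-.0003,.17],84.7)"
```

```text
pos [ 0.4584 -0.0969  0.1694] rot [-1.7988e+02 -1.2000e-01  1.1590e+02] t 32.85 F [ 0.4 -0.8 -2.3] w 0.649
shift [ 2.274  2.687 -0.022] turn [-0.025 -0.013  5.2  ]
```

>>> arm_command(moves=[[[0.45, 0.55, 0, 0, 0, 1.1, 255], [0.9, 1.1, 0, 0, 0, 2.2, 255], [1.35, 1.6, 0, 0, 0, 3.3, 255], [1.8, 2.1, 0, 0, 0, 4.4, 255], [2.27, 2.68, 0, 0, 0, 5.2, 255]]])

```text
time: 33.27
tool_pos: [0.5009, -0.001, 0.1699]
ee_rot: [-179.9, 0.0, 84.7]
contact_force: [0.9, -0.1, -1.6]
grip_width: 0.656
```

>>> arm_command(moves=[[[0, 0, 0, 0, 0, 0, 255], [0, 0, 0, 0, 0, 0, 255], [0, 0, 0, 0, 0, 0, 255], [0, 0, 0, 0, 0, 0, 255], [0, 0, 0, 0, 0, 0, 255]]])

```text
time: 33.68
tool_pos: [0.5012, -0.0027, 0.1705]
ee_rot: [-180.0, 0.0, 85.0]
contact_force: [-0.6, 0.7, -2.2]
grip_width: 0.652
```

```bash
python3 -c "
from h import *
rel([.5011,-.0003,.05],84.7);snap('wrist','w18')"; python3 held.py pics/w18.npz .225
```

```text
pos [ 0.5012 -0.0027  0.1705] rot [-1.7997e+02  2.0000e-02  8.4980e+01] t 33.68 F [-0.6  0.7 -2.2] w 0.652
shift [ 0.08  -0.008  4.015] turn [-0.005  0.003  0.047]
top z 0.22740286959503592 12050 cx [0.4687 0.5299] cy [0.0285 0.0499 0.0663]
rect [5.014e+02 3.000e-01] [40.9 68.6] 84.52
tcp c 0.49940269125164616 0.04364420595124768
```

View pics/w18.png

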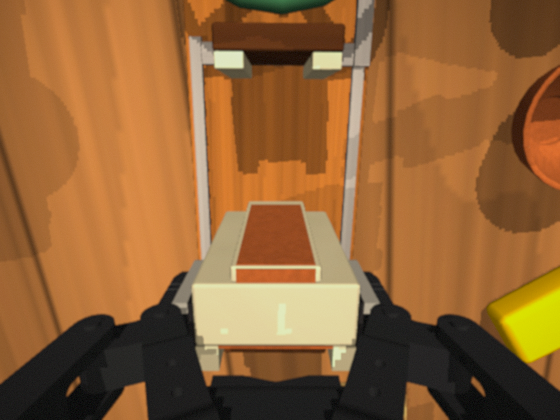

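>>> arm_command(moves=[[[0.05, 0, 0.7, 0, 0, 0, 255], [0.05, 0, 1.5, 0, 0, 0, 255], [0.05, 0, 2.3, 0, 0, 0, 255], [0.05, 0, 3, 0, 0, 0, 255], [0.05, 0, 3.6, 0, 0, 0, 255]]])

```text
time: 34.15
tool_pos: [0.5009, -0.0009, 0.0612]
ee_rot: [-179.9, 0.0, 85.0]
contact_force: [0.5, -0.4, -1.8]
grip_width: 0.651
```

>>> arm_command(moves=[[[0, 0, 0.15, 0, 0, 0, 255], [0, 0, 0.3, 0, 0, 0, 255], [0, 0, 0.4, 0, 0, 0, 255], [0, 0, 0.48, 0, 0, 0, 255], [0, 0, 0.5, 0, 0, 0, 255]]])

```text
time: 34.57
tool_pos: [0.503, -0.0007, 0.0489]
ee_rot: [179.9, 0.0, 85.0]
contact_force: [-1.0, -0.8, 1.7]
grip_width: 0.653
```

>>> arm_command(moves=[[[-0.06, 0, 0, 0, 0, 0, 255], [-0.12, 0, 0, 0, 0, 0, 255], [-0.18, 0, 0, 0, 0, 0, 255], [-0.24, 0, 0, 0, 0, 0, 255], [-0.28, 0, 0, 0, 0, 0, 255]]])

```text
time: 34.98
tool_pos: [0.5024, -0.0077, 0.0489]
ee_rot: [179.9, -0.2, 84.9]
contact_force: [0.7, 8.3, 4.3]
grip_width: 0.648
```

Contact with the row (about 8 N) and with the bed. Release and retreat.

>>> arm_command(moves=[[[0.05, 0, -0.02, 0, 0, 0, 255], [0.05, 0, -0.02, 0, 0, 0, 0], [0.05, 0, -0.02, 0, 0, 0, 0], [0.05, 0, -0.02, 0, 0, 0, 0], [0.05, 0, -0.02, 0, 0, 0, 0]]])

```text
time: 35.4
tool_pos: [0.5009, -0.0075, 0.0481]
ee_rot: [-180.0, 0.0, 85.0]
contact_force: [0.4, 0.9, -0.1]
grip_width: 1.001
```

>>> arm_command(moves=[[[0, 0, 0, 0, 0, 0, 0], [0, 0, -1, 0, 0, 0, 0], [0, 0, -2.2, 0, 0, 0, 0], [0, 0, -3.4, 0, 0, 0, 0], [0, 0, -4.6, 0, 0, 0, 0]]])

```text
time: 35.82
tool_pos: [0.5005, -0.0073, 0.1873]
ee_rot: [-179.9, 0.0, 85.0]
contact_force: [0.8, -0.7, 0.9]
grip_width: 1.001
```

>>> arm_command(moves=[[[0, 0, -1, 0, 0, 0, 0], [0, 0, -1.8, 0, 0, 0, 0], [0, 0, -1.8, 0, 0, 0, 0], [0, 0, -1.8, 0, 0, 0, 0], [0, 0, -1.8, 0, 0, 0, 0]]])

```text
time: 36.23
tool_pos: [0.5005, -0.0073, 0.2392]
ee_rot: [-179.9, -0.0, 85.0]
contact_force: [0.5, -0.2, 0.1]
grip_width: 0.998
```

```bash
python3 -c "
from h import *
rel([.485,.278,.22],85);snap('wrist','w19');snap('scene','s19')"; python3 held.py pics/w19.npz .104
```

```text
pos [ 0.5005 -0.0073  0.2392] rot [-179.9    -0.     85.02] t 36.23 F [ 0.5 -0.2  0.1] w 0.998
shift [ 9.429 -1.337  0.643] turn [-0.016 -0.     0.004]
top z 0.1059435325476443 5521 cx [0.473  0.5283] cy [-0.044   0.0126  0.1428]
rect [500.7   2.8] [198.  76.] 83.51
tcp c 0.4982462866866493 0.03905608366593599
```

View pics/w19.png

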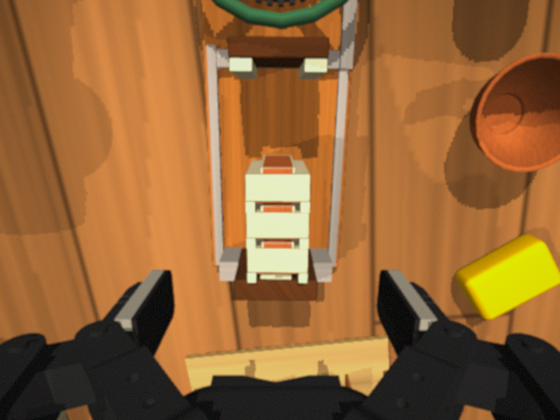

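View pics/s19.png

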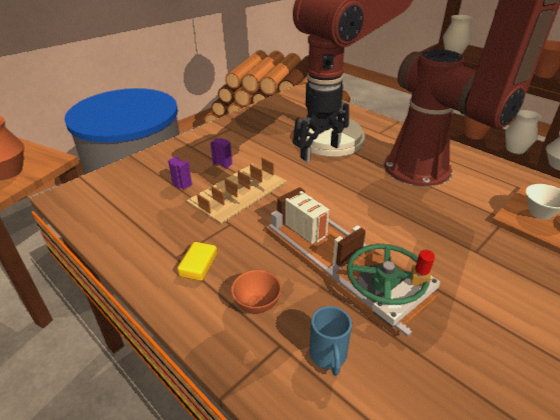

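>>> arm_command(moves=[[[1.2, -0.2, 0, 0, 0, 0, 0], [2.4, -0.4, 0, 0, 0, 0, 0], [3.6, -0.6, 0, 0, 0, 0, 0], [4.8, -0.8, 0, 0, 0, 0, 0], [6, -0.9, 0, 0, 0, 0, 0]]])

```text
time: 36.75
tool_pos: [0.4881, 0.1756, 0.2381]
ee_rot: [-179.8, 0.1, 85.0]
contact_force: [0.9, -0.7, -0.0]
grip_width: 0.998
```

>>> arm_command(moves=[[[1.2, -0.2, 0, 0, 0, 0, 0], [2.4, -0.4, 0.2, 0, 0, 0, 0], [3.2, -0.4, 0.4, 0, 0, 0, 0], [3.2, -0.4, 0.4, 0, 0, 0, 0], [3.2, -0.4, 0.4, 0, 0, 0, 0]]])

```text
time: 37.17
tool_pos: [0.4846, 0.2715, 0.2256]
ee_rot: [-179.8, 0.2, 85.2]
contact_force: [-0.2, 0.2, -0.9]
grip_width: 1.004
```

>>> arm_command(moves=[[[0, 0, 0, 0, 0, 0, 0], [0, 0, 0, 0, 0, 0, 0], [0, 0, 0, 0, 0, 0, 0], [0, 0, 0, 0, 0, 0, 0], [0, 0, 0, 0, 0, 0, 0]]])

```text
time: 37.58
tool_pos: [0.4866, 0.2703, 0.2286]
ee_rot: [180.0, -0.0, 84.9]
contact_force: [0.3, 0.0, 0.5]
grip_width: 1.003
```

```bash
python3 -c "
from meas import *
rel([.488,.279,.086],85);s=snap('wrist','w20');print(knob(s));s=snap('scene','s20');print(knob(s))"; python3 held.py pics/w20.npz .104
```

```text
pos [0.4866 0.2703 0.2286] rot [ 1.7997e+02 -1.0000e-02  8.4950e+01] t 37.58 F [0.3 0.  0.5] w 1.003
shift [0.294 0.018 4.754] turn [ 0.005 -0.002 -0.009]
(array([0.48893869, 0.28014359]), 0.0156926941126585, np.float64(0.14031440030064307), array([0.48857682, 0.28047154, 0.13889696]))
(array([0.49086002, 0.28125644]), 0.015268984250724316, np.float64(0.139189964938619), array([0.49251175, 0.27966228, 0.13768995]))
top z 0.10054569274734185 406 cx [0.4619 0.712 ] cy [0.1386 0.1454 0.2628]
rect [607.  136.3] [278.1  43.9] 21.95
tcp c 0.4594272127364462 0.314341342645153
```

View pics/w20.png

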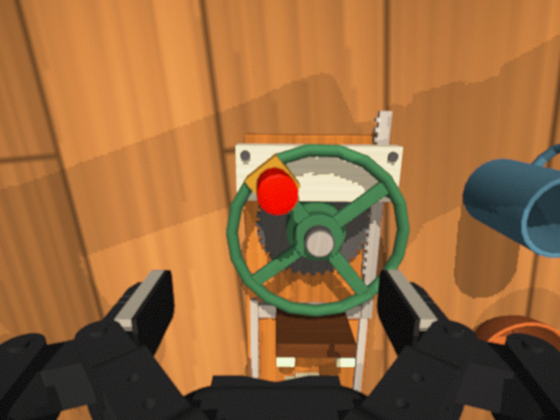

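>>> arm_command(moves=[[[0.31, 0.05, 0.8, 0, 0, 0, 0], [0.31, 0.05, 1.8, 0, 0, 0, 0], [0.31, 0.05, 2.8, 0, 0, 0, 0], [0.31, 0.05, 3.6, 0, 0, 0, 0], [0.31, 0.05, 4.2, 0, 0, 0, 0]]])

```text
time: 38.1
tool_pos: [0.4872, 0.2794, 0.0997]
ee_rot: [-179.8, 0.1, 85.0]
contact_force: [0.0, 0.0, -0.2]
grip_width: 1.002
```

>>> arm_command(moves=[[[0, 0, 0.25, 0, 0, 0, 0], [0, 0, 0.55, 0, 0, 0, 0], [0, 0, 0.55, 0, 0, 0, 0], [0, 0, 0.55, 0, 0, 0, 0], [0, 0, 0.55, 0, 0, 0, 0]]])

```text
time: 38.52
tool_pos: [0.4898, 0.2807, 0.0874]
ee_rot: [179.9, -0.1, 85.0]
contact_force: [0.5, -1.3, 0.4]
grip_width: 0.997
```

>>> arm_command(moves=[[[0, 0, 0, 0, 0, 0, 255], [0, 0, 0, 0, 0, 0, 255], [0, 0, 0, 0, 0, 0, 255], [0, 0, 0, 0, 0, 0, 255], [0, 0, 0, 0, 0, 0, 255]]], grip_force=60)

```text
time: 38.93
tool_pos: [0.4874, 0.2804, 0.0864]
ee_rot: [-179.8, 0.0, 85.0]
contact_force: [-2.5, 0.2, 5.3]
grip_width: 0.364
```

```bash
python3 wa.py; python3 -c "
from arc import *
arc(1.41,[1.45,1.5,1.52])"
```

```text
pos [0.4874 0.2804 0.0864] rot [-179.81    0.     84.99] t 38.93 F [-2.5  0.2  5.3] w 0.364
shift [-0.245 -0.234  0.148] turn [-0.032  0.    -0.002]
1.3583269665853086 0.07135850640792969
1.45 [-0.06, -0.07]
1.5 [-0.13, -0.16]
1.52 [-0.17, -0.2]
```

>>> arm_command(moves=[[[-0.08, -0.1, 0, 0, 0, 0, 255], [-0.16, -0.2, 0, 0, 0, 0, 255], [-0.24, -0.32, 0, 0, 0, 0, 255], [-0.24, -0.4, 0, 0, 0, 0, 255], [-0.24, -0.4, 0, 0, 0, 0, 255]]])

```text
time: 39.35
tool_pos: [0.482, 0.2766, 0.0881]
ee_rot: [179.1, -0.5, 85.0]
contact_force: [9.8, 4.9, -4.1]
grip_width: 0.361
```

```bash
python3 wa.py
```

```text
pos [0.482  0.2766 0.0881] rot [179.14  -0.46  85.03] t 39.35 F [ 9.8  4.9 -4.1] w 0.361
shift [-0.104 -0.072  0.202] turn [ 0.144 -0.076  0.004]
1.4501852301458102 0.07096371212208992
```

>>> arm_command(moves=[[[-0.02, -0.03, -0.15, 0, 0, 0, 255], [-0.03, -0.05, -0.35, 0, 0, 0, 255], [-0.03, -0.05, -0.55, 0, 0, 0, 255], [-0.03, -0.05, -0.75, 0, 0, 0, 255], [-0.03, -0.05, -0.75, 0, 0, 0, 255]]])

```text
time: 39.77
tool_pos: [0.4815, 0.2764, 0.1121]
ee_rot: [179.0, -0.6, 85.0]
contact_force: [9.1, 6.1, 0.8]
grip_width: 0.363
```

```bash
python3 wa.py;python3 -c "
from meas import *
s=snap('scene','s21');print(knob(s))
cv2.imwrite('pics/c21.png',cv2.resize(s['color'][180:330,300:460],None,fx=4,fy=4)[:,:,::-1])"
```

```text
pos [0.4815 0.2764 0.1121] rot [179.05  -0.55  85.  ] t 39.77 F [9.1 6.1 0.8] w 0.363
shift [-0.104 -0.068  1.002] turn [ 0.159 -0.092 -0.001]
1.4583761355701799 0.07111376718173293
(array([0.48750111, 0.28313047]), 0.017668845131993294, np.float64(0.1642127473658545), array([0.48314353, 0.28505405, 0.16390516]))
```

View pics/c21.png

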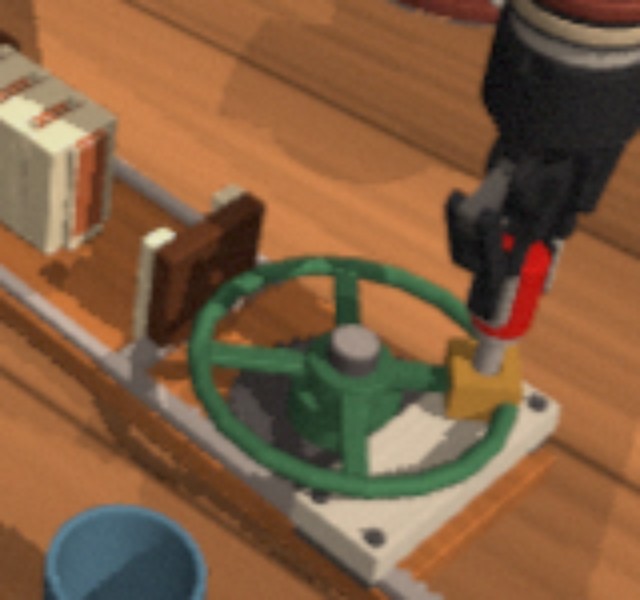

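```bash
python3 -c "
from arc import *
for s in (1.56,1.06,.56):
    arc(s,s-np.arange(1,6)*.1,yaw=85)"
```

```text
1.46 [0.16, 0.17]
1.36 [0.3, 0.36]
1.26 [0.42, 0.55]
1.16 [0.53, 0.76]
1.06 [0.61, 0.98]
0.96 [0.06, 0.23]
0.86 [0.09, 0.46]
0.76 [0.11, 0.69]
0.66 [0.1, 0.92]
0.56 [0.06, 1.15]
0.46 [-0.06, 0.23]
0.36 [-0.14, 0.45]
0.26 [-0.24, 0.66]
0.16 [-0.36, 0.86]
0.06 [-0.5, 1.04]
```

>>> arm_command(moves=[[[0.16, 0.17, 0, 0, 0, 0, 255], [0.3, 0.36, 0, 0, 0, 0, 255], [0.42, 0.55, 0, 0, 0, 0, 255], [0.53, 0.76, 0.05, 0, 0, 0, 255], [0.61, 0.98, 0.1, 0, 0, 0, 255]]])

```text
time: 40.23
tool_pos: [0.5061, 0.289, 0.106]
ee_rot: [180.0, 0.0, 85.0]
contact_force: [-1.6, -0.4, 14.4]
grip_width: 0.364
```

```bash
python3 wa.py;python3 -c "
from meas import *
s=snap('scene','s22');print(knob(s))
cv2.imwrite('pics/c22.png',cv2.resize(s['color'][180:330,260:460],None,fx=3.5,fy=3.5)[:,:,::-1])"
```

```text
pos [0.5061 0.289  0.106 ] rot [1.7998e+02 2.0000e-02 8.5030e+01] t 40.23 F [-1.6 -0.4 14.4] w 0.364
shift [-0.584 -0.834  0.801] turn [0.003 0.004 0.006]
1.0706759507615629 0.07256237571117427
(array([0.51001543, 0.2980718 ]), 0.018395116552710533, np.float64(0.15858053864776125), array([0.50944112, 0.29841679, 0.15837686]))
```

View pics/c22.png

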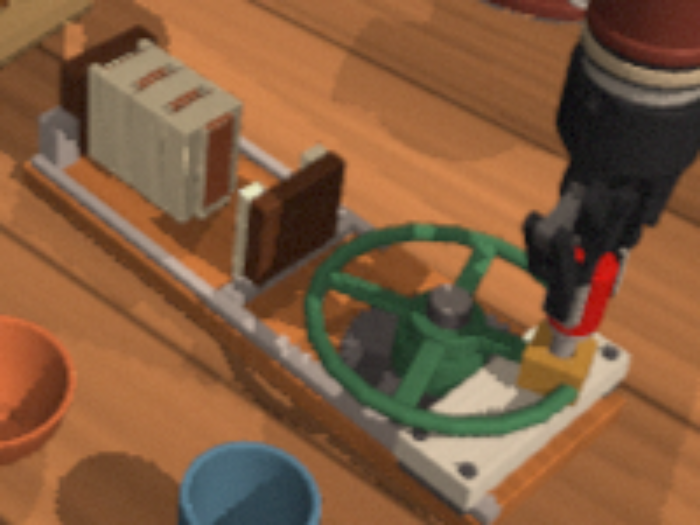

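>>> arm_command(moves=[[[0.06, 0.23, -0.08, 0, 0, 0, 255], [0.09, 0.46, -0.08, 0, 0, 0, 255], [0.11, 0.69, -0.08, 0, 0, 0, 255], [0.1, 0.92, -0.08, 0, 0, 0, 255], [0.06, 1.15, -0.08, 0, 0, 0, 255]]])

```text
time: 40.7
tool_pos: [0.5395, 0.288, 0.1068]
ee_rot: [-179.9, -0.0, 85.0]
contact_force: [1.3, 2.3, -1.5]
grip_width: 0.358
```

```bash
python3 wa.py
```

```text
pos [0.5395 0.288  0.1068] rot [-1.7986e+02 -2.0000e-02  8.5020e+01] t 40.7 F [ 1.3  2.3 -1.5] w 0.358
shift [-0.649 -1.941  0.831] turn [-0.024 -0.004  0.003]
0.6045275045239868 0.07177100032976941
```

>>> arm_command(moves=[[[-0.06, 0.23, 0, 0, 0, 0, 255], [-0.14, 0.45, 0, 0, 0, 0, 255], [-0.24, 0.66, 0, 0, 0, 0, 255], [-0.3, 0.76, 0, 0, 0, 0, 255], [-0.36, 0.86, 0, 0, 0, 0, 255]]])

```text
time: 41.12
tool_pos: [0.5674, 0.2741, 0.1084]
ee_rot: [179.7, -0.0, 85.0]
contact_force: [5.9, 1.4, -2.3]
grip_width: 0.359
```

>>> arm_command(moves=[[[-0.03, 0.04, 0, 0, 0, 0, 255], [-0.03, 0.04, 0, 0, 0, 0, 255], [-0.03, 0.04, 0, 0, 0, 0, 255], [-0.03, 0.04, 0, 0, 0, 0, 255], [-0.03, 0.04, 0, 0, 0, 0, 255]]])

```text
time: 41.53
tool_pos: [0.5699, 0.2721, 0.1088]
ee_rot: [179.5, 0.1, 85.0]
contact_force: [7.4, -0.6, -2.7]
grip_width: 0.36
```

```bash
python3 wa.py;python3 -c "
from meas import *
s=snap('scene','s23');print(knob(s))
cv2.imwrite('pics/c23.png',cv2.resize(s['color'][180:330,260:460],None,fx=3.5,fy=3.5)[:,:,::-1])"
```

```text
pos [0.5699 0.2721 0.1088] rot [1.7948e+02 7.0000e-02 8.5050e+01] t 41.53 F [ 7.4 -0.6 -2.7] w 0.36
shift [-0.204 -3.008  0.866] turn [0.086 0.011 0.008]
0.1206376993222732 0.07168099582651573
(array([0.57672292, 0.28149247]), 0.020276576280593872, np.float64(0.16156608321836285), array([0.57195204, 0.28130855, 0.16096268]))
```

View pics/c23.png

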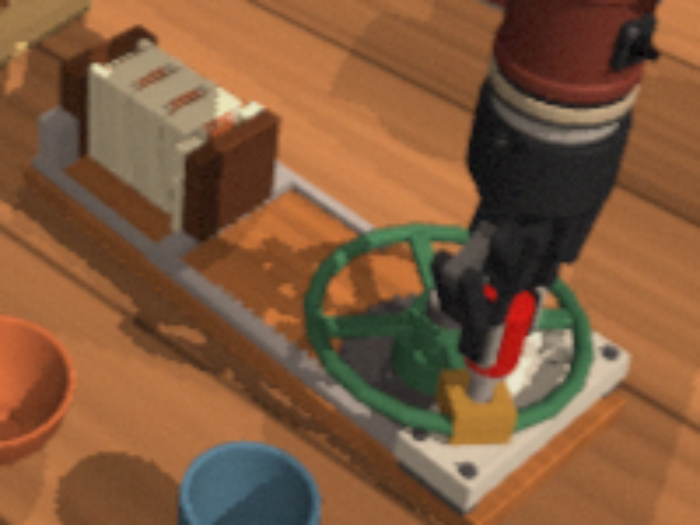

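>>> arm_command(moves=[[[-0.06, 0.09, 0, 0, 0, 0, 255], [-0.12, 0.18, 0, 0, 0, 0, 255], [-0.16, 0.24, 0.03, 0, 0, 0, 255], [-0.16, 0.24, 0.06, 0, 0, 0, 255], [-0.16, 0.24, 0.08, 0, 0, 0, 255]]])

```text
time: 42.0
tool_pos: [0.5717, 0.2701, 0.1062]
ee_rot: [-179.8, -0.2, 85.0]
contact_force: [-0.7, 6.5, 4.5]
grip_width: 0.359
```

```bash
python3 wa.py;python3 -c "
from meas import *
s=snap('scene','s24');print(knob(s))
cv2.imwrite('pics/c24.png',cv2.resize(s['color'][180:330,260:460],None,fx=3.5,fy=3.5)[:,:,::-1])"
```

```text
pos [0.5717 0.2701 0.1062] rot [-179.84   -0.21   84.97] t 42.0 F [-0.7  6.5  4.5] w 0.359
shift [-0.153 -3.062  0.814] turn [-0.026 -0.035 -0.005]
0.0841100149711046 0.07144789587796804
(array([0.57787895, 0.27960715]), 0.02002936787903309, np.float64(0.1585751203058637), array([0.57408854, 0.27878827, 0.15841049]))
```

View pics/c24.png

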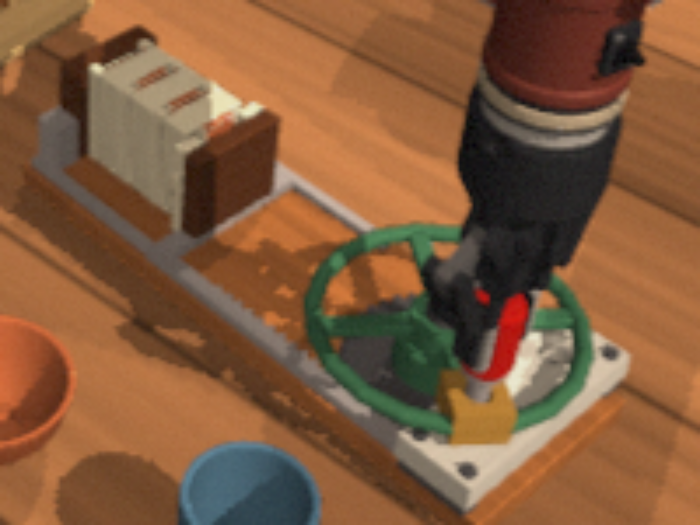

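>>> arm_command(moves=[[[0, -0.05, -0.02, 0, 0, 0, 255], [0, -0.05, -0.02, 0, 0, 0, 0], [0, -0.05, -0.02, 0, 0, 0, 0], [0, -0.05, -0.02, 0, 0, 0, 0], [0, -0.05, -0.02, 0, 0, 0, 0]]])

```text
time: 42.47
tool_pos: [0.5702, 0.2675, 0.1053]
ee_rot: [-179.9, 0.1, 85.0]
contact_force: [-0.1, 1.0, -0.3]
grip_width: 0.906
```

>>> arm_command(moves=[[[0, 0, 0, 0, 0, 0, 0], [0, 0, 0, 0, 0, 0, 0], [0, 0, -0.8, 0, 0, 0, 0], [0, 0, -1.8, 0, 0, 0, 0], [0, 0, -3, 0, 0, 0, 0]]])

```text
time: 42.88
tool_pos: [0.5689, 0.2675, 0.1939]
ee_rot: [-179.7, 0.2, 85.0]
contact_force: [-0.1, 1.5, -0.8]
grip_width: 1.002
```

>>> arm_command(moves=[[[-1, 0, -0.8, 0, 0, 0, 0], [-2, -0.3, -1.6, 0, 0, 0, 0], [-3, -0.8, -2.2, 0, 0, 0, 0], [-4, -1.5, -3, 0, 0, 0, 0], [-5, -2, -4, 0, 0, 0, 0]]])

```text
time: 43.3
tool_pos: [0.4978, 0.1263, 0.3118]
ee_rot: [-179.8, 0.1, 85.0]
contact_force: [0.5, 0.7, 0.3]
grip_width: 1.002
```

>>> arm_command(moves=[[[0, 0, 0, 0, 0, 0, 0], [0, 0, 0, 0, 0, 0, 0], [0, 0, 0, 0, 0, 0, 0], [0, 0, 0, 0, 0, 0, 0], [0, 0, 0, 0, 0, 0, 0]]])

```text
time: 43.72
tool_pos: [0.4998, 0.1283, 0.3103]
ee_rot: [-179.8, 0.0, 85.1]
contact_force: [0.3, -0.5, 0.3]
grip_width: 1.0
```

```bash
python3 -c "
from meas import *
print(bot.sense()['tool_pos'])
s=snap('wrist','w25');print(knob(s))
s=snap('scene','s25');print(knob(s))
cv2.imwrite('pics/c25.png',cv2.resize(s['color'][160:330,220:460],None,fx=3.2,fy=3.2)[:,:,::-1])"
```

```text
[0.49980341 0.12826251 0.31032035]
(array([0.56997216, 0.26832259]), 0.015193607658147812, np.float64(0.1594954015607265), array([0.56952877, 0.26597052, 0.1581953 ]))
(array([0.57359445, 0.27007627]), 0.014878437854349613, np.float64(0.1582579691880131), array([0.57470324, 0.2699214 , 0.15676926]))
```

View pics/c25.png

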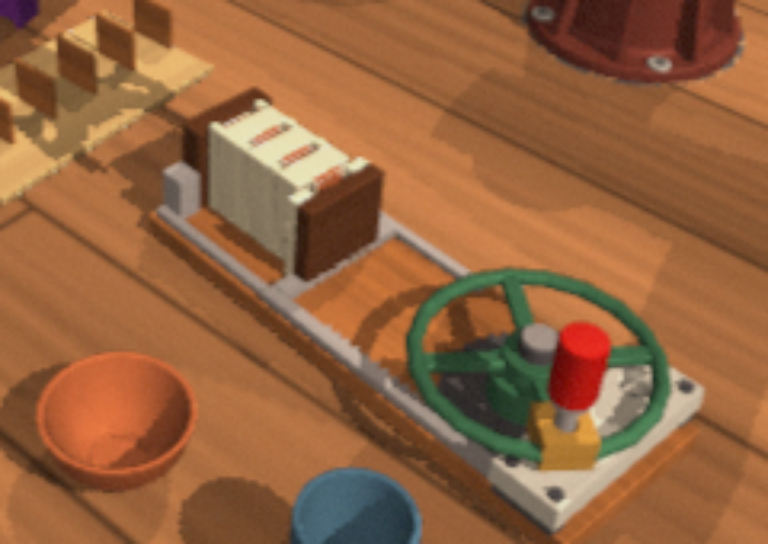

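View pics/w25.png

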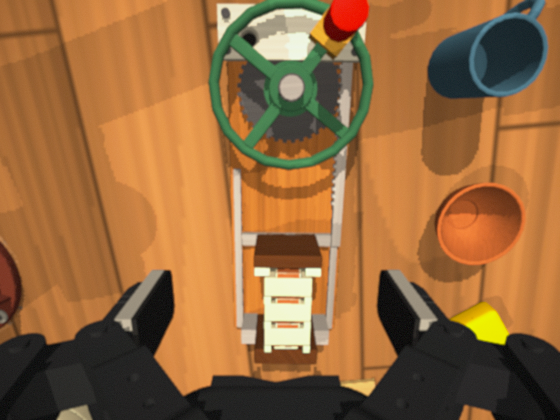

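Everything checks out: the row is square and squeezed, the knob sits at (0.570, 0.268) where wheel angle 0.097 predicts, and the pin is at riding height with the hand clear.

```bash
python3 -c "
from meas import *
a=snap('scene','s26');print(knob(a))
print(bot.hand_in());print(bot.sense()['time'])"
```

```text
(array([0.57309198, 0.26941729]), 0.015384082682430744, np.float64(0.15796438399195212), array([0.57485396, 0.26989025, 0.1565972 ]))
the job is handed in; nothing more can be done
None
the job is handed in; nothing more can be done
```

The job is done and handed in at about 44 s; the hand-in gives no verdict. I drew the wheel back by the pin, locked it, stood the three leaves that were present in a row against the stop, then freed the pin and let the spring clamp the row.

**Last checks:**
- **Row:** the pictures show the three leaves upright and square, recesses towards the stop. They stand about 1–2 mm off my estimated centre line (limit 12 mm). The press plate bears on the last leaf.
- **Wheel:** the knob sits at (0.570, 0.268), within about 1.5 mm of where the wheel should stop with three leaves (about 0.10 rad). It held still over the last two views.
- **Pin:** it stands upright in its bush. The knob top is at 0.158 m, so the tip rests on the index plate, clear of the lock hole.
- **Surroundings:** the hand is clear. The bowl, mug, sponge and purple look-alikes were not touched. The squeeze force can't be read directly, so I judged it from the plate bearing on the row.

**What disagreed or went wrong:**
- **Fingertip position:** the text puts the fingertips 25 mm ahead of the TCP, but the depth pictures show them about 15 mm behind it when shut. My first grip closed above the knob, so I used the measured offset from then on.
- **Pin seating:** releasing the pin first left it about 5 mm short of fully dropped. I pressed it home with shut fingers; the knob had then dropped about 19.5 mm, close to the full 20 mm.
- **Camera spread:** position readings from the different cameras differed by about 2–5 mm. I relied mainly on the wrist camera and the contact forces.

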